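# Put the specimen cabinet back in its row

## Task

The tall specimen cabinet has been left standing out from its row on the microscope bench with its top drawer open. Push the drawer fully shut and slide the cabinet gently back into the gap between its neighbours until its back stands square against the rail, pushing low on its plinth so that it slides and never tips. Do it all by pushing: lift nothing, and leave the bottle, the specimen mount and the eyepiece where they stand.

Things in the scene. Friction and masses are not known exactly. Their poses are not given: they have to be found in the camera images.
- cabinet: the tall grey steel drawer cabinet, tallest in the row, loose on the bench on four rubber feet: 95 deep (x), 110 wide (y), 200 tall, about 2 kg, too wide and deep to grip. Origin at the centre of its underside, z up, x from front to back; its front faces -x, towards the robot. Five drawer fronts, 30 mm pitch, above the plinth, each with a lip pull 46 wide, 3 thick, sticking out 7 mm
- plinth (a point): centre of the plinth's plain flush front face, 24 mm above the cabinet's underside; axes as the cabinet's. The plinth fills the front's width from 4 to 44 mm above the bench. Friction on the bench is about 0.55 to 0.7: pushed here the cabinet slides (9 to 17 N), pushed higher than some 50 to 70 mm it tips
- drawer (a joint): how far the top drawer (front 104 wide, from 165 to 193 mm above the bench) stands open, in m: 0 shut, at most 0.06. It slides in along the cabinet's +x with a friction of about 1 N and stays where it is left. Pushing on hard once it is shut rocks the cabinet (some 3 to 5 N there begins to tip it)
- drawer_front (a point): centre line of the top drawer's front face, 185 mm above the bench, moving with the drawer; axes as the cabinet's. Its lip pull sticks out 7 mm here too, 171 to 174 mm above the bench
- row: the fixed row: an aluminium rail 35 tall along its back, a low grey two-drawer unit on the left (110 tall) and a white lamp power supply on the right (125 tall), both 95 deep, backed on the rail, with a gap 140 wide between. Origin on the bench in mid-gap at the rail's front face; x away from the robot, square to the rail, y left along it. Home, the cabinet's origin is at x = -0.0475 here, axes aligned
- bottle: clear bottle with a white cap, 50 across, 125 tall, loose on the bench in front of the low drawer unit; origin at the centre of its underside. Leave it alone
- mount: mounted specimen, a black disc with a polished metal face, 32 across, 19 tall, loose on the bench to the right of the cabinet; origin at the centre of its underside. Leave it alone
- eyepiece: black microscope eyepiece standing on its narrow tube, 33 across at the top, 48 tall, loose on the bench in front of the power supply; origin at the centre of its underside. Leave it alone
There are look-alikes about, which are no part of the job. Of the things shaped like the cabinet, the grey one is meant.

How it is judged (in metres and radians):
At the end, for the whole second after the job is handed in: the cabinet stands still and upright in the gap with its back within 8 mm of the rail and square to it within 3.4 degrees, and its top drawer is shut to within 5 mm (x of cabinet in the frame of row between -0.0555 and -0.043 m and y of cabinet in the frame of row between -0.022 and 0.022 m and angle between the x axis of cabinet and the x axis of row, either way round below 0.06 rad and angle between cabinet's own z axis and vertical below 0.03 rad and height (world z) of cabinet below 0.006 m and value of joint drawer below 0.005 m and linear speed of cabinet below 0.01 m/s); the robot touches nothing.
It fails at once if the cabinet is tipped (more than 7 degrees) (angle between cabinet's own z axis and vertical above 0.12 rad).
It fails at once if the cabinet is lifted off the bench (height (world z) of cabinet above 0.012 m).
It fails at once if the cabinet is shoved along faster than 0.3 m/s (linear speed of cabinet above 0.3 m/s).
It fails at once if the bottle, the specimen mount or the eyepiece is moved by more than 2 cm or lifted (distance of any of bottle, mount, eyepiece from where it was at the start of the episode above 0.02 m).
It fails at once if the bottle or the eyepiece is knocked over (angle between any of bottle, eyepiece's own z axis and vertical above 0.4 rad).
It also fails if it takes over 51 s, if anything falls off the work surface, if the arm or the gripper's body presses on something with over 40 N, if the wrist force passes 120 N, or if a joint passes its speed limit or range.

## Robot

A 6-joint arm with a two-finger parallel gripper is mounted at the origin on the work surface. World frame = base frame: x ahead of the robot, y to its left, z up, the work surface at z = 0. Lengths are in mm, angles in rad, forces in N, time in s.
With the tool pointing down it reaches from about 400 to 825 mm from the base axis. Payload 7 kg.
Tool frame: the origin (TCP) lies midway between the tips of the shut fingers; the grasp point (between the pads) lies 19 mm behind it; z points along the fingers, y is the direction in which the jaws open and shut (so a half turn about z gives the same grasp; the last joint's range is limited). The gripper opens to 85 mm and grips with 20 to 120 N. Pads are 22 mm wide; open, the fingers measure 114 mm over their backs; the gripper's body (76 mm by 85 mm) begins 54 mm behind the grasp point. The pads swing forward as they close: fully open they stand 13 mm farther back than shut.
Start: joints at [-0.812, 0.359, 0.012, 0, -1.224, -0.288], TCP at [306.151, -601.554, 231.302] pointing down, gripper open.
Joint ranges: [-3.07, 3.07], [-1.43, 2.12], [-1.02, 1.25], [-3.03, 1.67], [-3.05, -0], [-3.03, 3.03]. Speed limits (rad/s): [2.39, 2.39, 3.01, 3.14, 3.14, 3.14].

## Interface

Orientations are given as [roll, pitch, yaw] about the fixed x, y, z axes, in that order (R = Rz(yaw) Ry(pitch) Rx(roll)).
In Python, from plant import manip gives the robot as it stands. The module is installed in compiled form; this text tells all that it offers.
- The arm moves only by the shell command python3 -m handwheel 'ROWS' [FORCE]. ROWS is JSON, a list of rows, each an object of numbers: "x", "y", "z": the shift along the tool's x, y, z in mm; "rx", "ry", "rz": the turn, a rotation vector about the tool's x, y, z in degrees; "grip": the gripper command: -1 is shut, 1 is fully open, values between are in proportion. In form: [{"x": .., "y": .., "z": .., "rx": .., "ry": .., "rz": .., "grip": ..}, ...]. A call has 1 to 10 rows; each row shifts and turns the pose as measured when the row begins, along the tool's axes as they then stand; what a row does not reach is not made up. A row lasts 1/12 s, in which the tool goes at most 41.7 mm and 7.16 degrees, less where a joint would pass 70% of its speed; a pose out of reach is approached as far as the arm can. A call is refused whole if a number of a shift passes 41.7 or a number of a turn 7.16, either way. A call with a gripper value outside its range is refused whole. The fingers move at their own pace and stop on an object; FORCE is the grip in N (left out, the last holds). Time passes only in rows, so rows that do not move let the fingers close. It gives the time, the measured TCP pose, the force and the opening at its end, in the units of the state.
- manip.read_state(): the state, without advancing time (a new reading comes with each control period).
- manip.snapshot(name): name is "scene" or "side" or "wrist"; returns the picture (480x640x3 uint8, red, green, blue); there is no depth.
- manip.camera_params(name): a dict with "fx", "fy", "cx", "cy" (pixels), "view" (4x4, takes a point from world to camera coordinates); the wrist camera has in their place "tool_from_camera" (4x4, takes a point from camera to tool coordinates, whose origin is the TCP and whose axes are the flange's). Camera axes: x right, y down, z forward; pixel columns grow to the right and rows downward; lengths in mm; the calibration is good to about 2 mm. A picture is of the moment at which its call begins: read the wrist's pose just before it. camera_params takes no time and is no camera call.
- manip.job_done(): hands the job in, once; it reports no verdict.
The state is a dict: "clock": time; "joint_positions": joint angles; "joint_velocities": joint speeds; "joint_efforts": joint torques, N m; "tcp_pos": TCP position; "ee_rot": TCP orientation; "wrist_force": force on the tool from outside, world axes, zero at the start; "moment": the same for the moment, N m; "finger_gap": finger opening in mm.
Only numpy, scipy, OpenCV 4.12 (cv2) and the standard library are available. Lean on these libraries where they do the work, as an engineer would, in place of code of your own. Each camera call takes 0.05 s, during which the arm holds its last target. There are 200 camera calls.

## Working session

There is one attempt and no reset: what is moved stays moved. The work goes in short steps, Python scripts to look and compute and a shell command to move; the robot and the scene stay as the last step left them, time stands still between calls to the robot, and variables do not carry over. Pictures are saved under pics/ and viewed, about 8 in all and at most 12, crops included, and the job is handed in when it is done.

```bash
mkdir -p pics; python3 - <<'E'
from plant import manip
import cv2,numpy as np
s=manip.read_state();print(s)
for n in("scene","side"):
    p=manip.camera_params(n);print(n,p)
    cv2.imwrite(f"pics/{n}0.png",manip.snapshot(n)[:,:,::-1])
print(manip.camera_params("wrist"))
E
```

```text
{'clock': 0.0, 'joint_positions': array([-8.11891771e-01,  3.59412483e-01,  1.10344610e-02, -3.52421055e-04,
       -1.22408845e+00, -2.88102786e-01]), 'joint_velocities': array([ 7.25570466e-04, -1.02322972e-03,  4.57356940e-05, -4.12328679e-04,
        8.92220103e-04,  1.06211303e-03]), 'joint_efforts': array([ 2.29398676e-03, -5.83323312e+01,  2.93420845e+01,  6.93631411e+00,
       -5.88471376e-03,  2.54539238e-06]), 'tcp_pos': array([ 305.9341944 , -601.13775197,  230.33609636]), 'ee_rot': array([ 3.13989721e+00, -1.56951631e-04, -2.67091078e+00]), 'wrist_force': array([ 0.18532883, -0.19897632, -0.02536612]), 'moment': array([-0.03045655,  0.01782224, -0.02528535]), 'finger_gap': 85.3880397127155}
scene {'fx': 546.345831479586, 'fy': 546.345831479586, 'cx': 317.15749172371227, 'cy': 250.31750370633236, 'view': array([[ 6.97578281e-01,  7.16480655e-01,  6.32558680e-03,
        -4.04755402e+02],
       [ 6.80082133e-01, -6.59309346e-01, -3.20623578e-01,
        -3.52512744e+02],
       [-2.25550073e-01,  2.27961963e-01, -9.47185572e-01,
         1.50098922e+03],
       [ 0.000000
[... 293 characters left out ...]
-01,  4.35520636e-01, -8.30126755e-01,
         3.19544082e+02],
       [ 5.34316887e-01, -6.35411516e-01, -5.57456429e-01,
         6.39386301e+02],
       [ 0.00000000e+00,  0.00000000e+00,  0.00000000e+00,
         1.00000000e+00]])}
{'fx': 386.52508326750507, 'fy': 386.52508326750507, 'cx': 318.408465714869, 'cy': 246.1982040630868, 'tool_from_camera': array([[ 1.79227996e-04, -9.58298875e-01, -2.85767797e-01,
         7.33537789e+01],
       [ 9.99999935e-01,  2.61423456e-04, -2.49481645e-04,
        -3.05373989e-01],
       [ 3.13784385e-04, -2.85767734e-01,  9.58298859e-01,
        -1.42888995e+02],
       [ 0.00000000e+00,  0.00000000e+00,  0.00000000e+00,
         1.00000000e+00]])}
```

View pics/scene0.png

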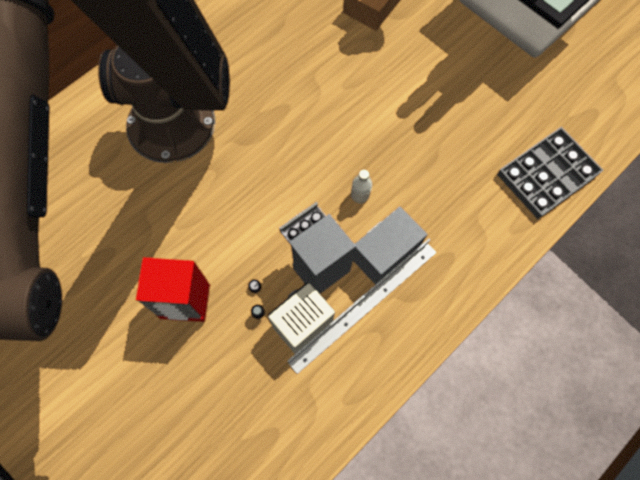

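View pics/side0.png

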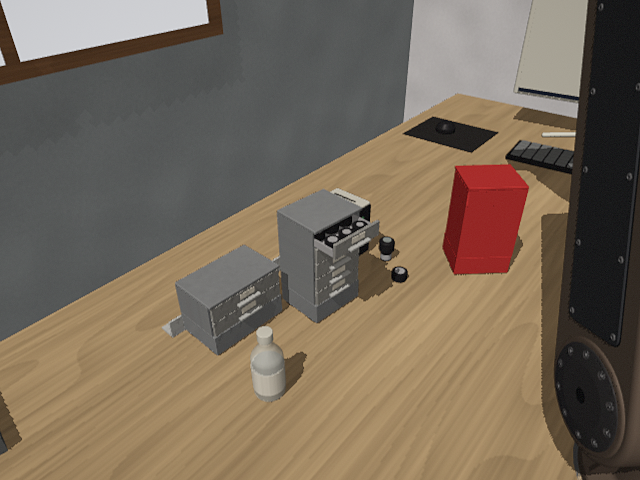

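The scene view shows the grey cabinet with its open drawer at (322,245). The low unit is at (390,245), the power supply at (300,315), the bottle at (362,187), and the eyepiece and mount at (257,311) and (254,286). Two things are cabinet-shaped: the grey one at side (320,250) and a red one at side (485,220). The grey one is meant: it has the open top drawer and stands in the row. I'll confirm that in enlarged crops.

```bash
python3 - <<'E'
import cv2
a=cv2.imread("pics/scene0.png")[160:380,235:445]
b=cv2.imread("pics/side0.png")[180:350,160:420]
def g(im,x0,y0,k,n):
    im=cv2.resize(im,None,fx=k,fy=k,interpolation=cv2.INTER_CUBIC)
    for x in range(-(-x0//20)*20,x0+im.shape[1]//k+1,20):
        cv2.line(im,((x-x0)*k,0),((x-x0)*k,6),(0,0,255),1);cv2.putText(im,str(x),((x-x0)*k,16),0,.35,(0,0,255),1)
    for y in range(-(-y0//20)*20,y0+im.shape[0]//k+1,20):
        cv2.line(im,(0,(y-y0)*k),(6,(y-y0)*k),(0,0,255),1);cv2.putText(im,str(y),(8,(y-y0)*k+4),0,.35,(0,0,255),1)
    cv2.imwrite(n,im)
g(a[:200],235,160,3,"pics/c1.png");g(b,160,180,3,"pics/c2.png")
E
```

```text
(no output)
```

View pics/c1.png

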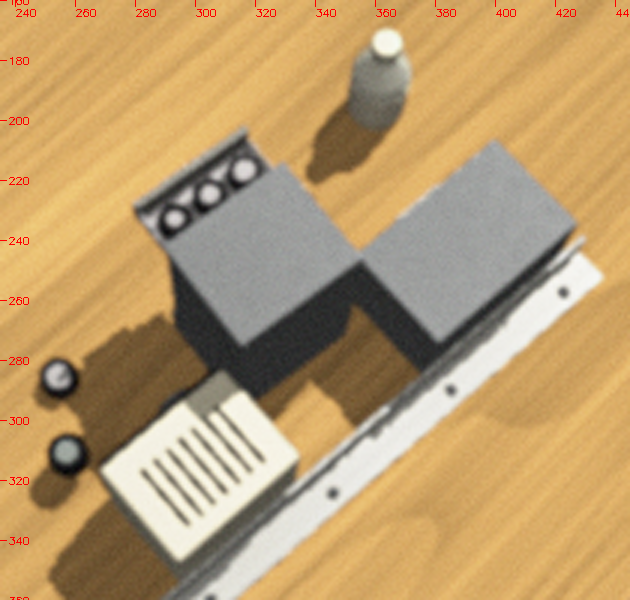

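View pics/c2.png

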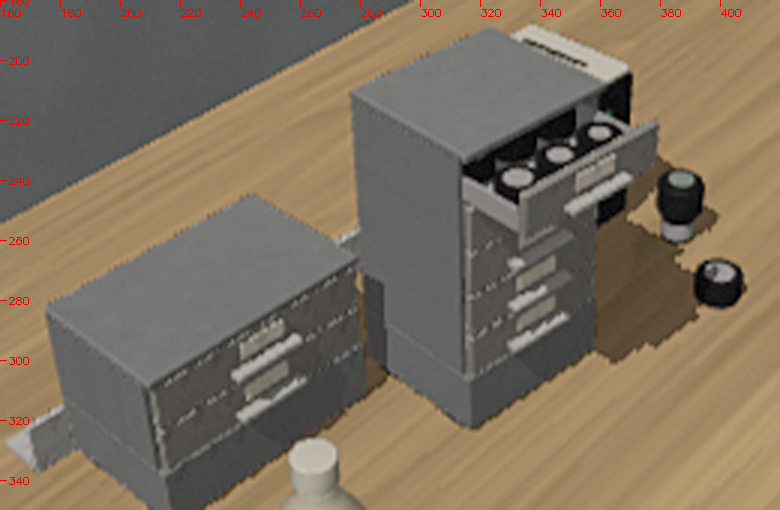

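The crops confirm it: the grey five-drawer cabinet at scene (322,245) has its top drawer open and stands proud of its row. The plain red block doesn't match. Next I'll fit poses to the corners.

```bash
cat > fit.py <<'E'
from plant import manip
import numpy as np
from scipy.optimize import least_squares
C={n:manip.camera_params(n) for n in("scene","side")}
def proj(n,P):
    p=C[n];q=p["view"][:3,:3]@P+p["view"][:3,3]
    return np.array([p["fx"]*q[0]/q[2]+p["cx"],p["fy"]*q[1]/q[2]+p["cy"]])
def full(n,c): return np.array([235+c[0]/3,160+c[1]/3]) if n=="scene" else np.array([160+c[0]/3,180+c[1]/3])
def T(p,l): 
    c,s=np.cos(p[2]),np.sin(p[2]);return np.array([p[0]+c*l[0]-s*l[1],p[1]+s*l[0]+c*l[1],l[2]])
def fit(obs,p0,name):
    f=lambda p:np.concatenate([proj(n,T(p,l))-full(n,c) for n,l,c in obs])
    r=least_squares(f,p0,loss="soft_l1");print(name,r.x[:2].round(1),np.degrees(r.x[2:]).round(2),"\n",r.fun.reshape(-1,2).round(1).tolist());return r.x
def back(n,c,z):
    p=C[n];u=full(n,c);d=np.array([(u[0]-p["cx"])/p["fx"],(u[1]-p["cy"])/p["fy"],1]);R=p["view"][:3,:3];t=p["view"][:3,3]
    o=-R.T@t;w=R.T@d;return (o+w*(z-o[2])/w[2])[:2]
E
python3 - <<'E'
from fit import *
cab=fit([("scene",(-47.5,55,200),(282,165)),("scene",(-47.5,-55,200),(170,240)),("scene",(47.5,-55,200),(242,347)),("scene",(47.5,55,200),(361,260)),
("side",(47.5,55,200),(352,94)),("side",(47.5,-55,200),(488,28)),("side",(-47.5,55,200),(462,160)),("side",(-47.5,55,4),(472,428)),("side",(-47.5,-55,4),(597,352))],[600,-150,-.2],"cab")
# row: low unit right edge y=70; width unknown -> use depth edges
f=lambda p:[]
from scipy.optimize import least_squares
W=110
# unknown widths w1,w2
obs=lambda w1,w2:[("scene",(-95,70+w1,110),(495,140)),("scene",(0,70+w1,110),(577,222)),("scene",(0,70,110),(440,343)),
("scene",(-95,-70,125),(222,370)),("scene",(-95,-70-w2,125),(100,468)),("scene",(0,-70-w2,125),(180,563)),("scene",(0,-70,125),(299,457)),
("side",(0,70+w1,110),(47,310)),("side",(-95,70+w1,110),(148,386)),("side",(0,70,110),(250,195)),("side",(-95,70,110),(357,260)),("side",(-95,70+w1,3),(165,505))]
g=lambda p:np.concatenate([proj(n,T(p,l))-full(n,c) for n,l,c in obs(p[3],p[4])])
r=least_squares(g,[700,-150,-.2,110,110],loss="soft_l1");row=r.x
print("row",row[:2].round(1),np.degrees(row[2]).round(2),row[3:].round(1),r.fun.reshape(-1,2).round(1).tolist())
d=cab[:2]-row[:2];c,s=np.cos(row[2]),np.sin(row[2])
print("cab in row",(c*d[0]+s*d[1]).round(1),(-s*d[0]+c*d[1]).round(1),np.degrees(cab[2]-row[2]).round(2))
for n,cc in(("scene",(243,128)),("scene",(135,208)),("side",(519,195)),("side",(657,123))):
    P=back(n,cc,193);d=P-cab[:2];c,s=np.cos(cab[2]),np.sin(cab[2]);print("drawer",P.round(1),"in cab",(c*d[0]+s*d[1]).round(1),(-s*d[0]+c*d[1]).round(1))
for n,k,cc,z in(("bottlecap","scene",(387,42),125),("mount","scene",(59,378),19),("mount","side",(718,272),19),("eyep","scene",(67,453),48),("eyep","side",(682,180),48)):
    print(n,k,back(k,cc,z).round(1))
E
```

```text
cab [589.8   2.1] [-8647.2] 
 [[-0.6, -2.9], [-3.7, 0.3], [-1.3, -1.6], [-0.2, -2.0], [-1.7, -2.2], [0.2, -1.9], [0.1, -2.0], [-1.7, 0.6], [-1.2, -2.0]]
row [714.1  -1. ] -10442.74 [149.7 117.2] [[-1.2, -0.9], [-0.4, -0.3], [-0.8, -0.1], [-1.6, -1.9], [-1.0, -0.6], [0.5, 0.2], [1.1, 0.3], [-2.3, -2.3], [-0.6, -2.1], [-0.9, -2.4], [-0.6, -3.5], [2.2, 6.6]]
cab in row -124.3 -2.9 1795.54
drawer [512.3  60.8] in cab -84.2 48.6
drawer [503. -40.] in cab -80.8 -52.7
drawer [509.4  65.8] in cab -87.8 53.2
drawer [493.2 -35.6] in cab -91.1 -49.5
bottlecap scene [517.7 217.2]
mount scene [ 512.6 -147.3]
mount side [ 505.6 -144.6]
eyep scene [ 569.8 -186.6]
eyep side [ 561.5 -183.9]
```

The poses fit the known sizes:

| Thing | x (mm) | y (mm) | Yaw or other |
|---|---|---|---|
| Cabinet | 590 | 2 | yaw −7.2° |
| Row | 714 | −1 | yaw −2.7° |
| Cabinet in the row frame | −124 | −3 | yaw −4.5° |
| Bottle | 518 | 217 | – |
| Mount | 509 | −146 | – |
| Eyepiece | 565 | −185 | – |

The drawer is about 40 mm open, so its front is near x = 505.

The plan is to tilt the tool 50° forward and half-open the jaws so the fingers give a two-point flat push. I'll shut the drawer first, then push low on the plinth. The first move is up and over the red block.

```bash
python3 -m handwheel '[{"z":-35,"grip":0},{"z":-35,"grip":0},{"z":-35,"grip":0},{"x":-25,"y":28,"grip":0},{"x":-25,"y":28,"grip":0},{"x":-25,"y":28,"grip":0},{"x":-25,"y":28,"grip":0},{"x":-25,"y":28,"grip":0},{"x":-25,"y":28,"grip":0},{"x":-25,"y":28,"grip":0}]'
python3 -m handwheel '[{"x":-25,"y":28,"grip":0},{"x":-25,"y":28,"grip":0},{"x":-25,"y":28,"grip":0},{"x":-25,"y":28,"grip":0},{"x":-25,"y":28,"grip":0},{"x":-25,"y":28,"grip":0},{"x":-25,"y":28,"grip":0},{"rz":7,"grip":0},{"rz":7,"grip":0},{"rz":7,"grip":0}]'
```

```text
$[0]: bad value
$[0]: bad value
```

```bash
python3 -m handwheel '[{"x":0,"y":0,"z":-35,"rx":0,"ry":0,"rz":0,"grip":0}]'
```

```text
clock: 0.18
tcp_pos: [304.5, -598.0, 257.8]
ee_rot: [3.127, -0.001, -2.672]
wrist_force: [0.9, -0.2, -1.8]
finger_gap: 75.5
```

All seven keys are required in each row.

```bash
python3 -m handwheel '[{"x":0,"y":0,"z":-35,"rx":0,"ry":0,"rz":0,"grip":0},{"x":0,"y":0,"z":-35,"rx":0,"ry":0,"rz":0,"grip":0},{"x":-25,"y":28,"z":0,"rx":0,"ry":0,"rz":0,"grip":0},{"x":-25,"y":28,"z":0,"rx":0,"ry":0,"rz":0,"grip":0},{"x":-25,"y":28,"z":0,"rx":0,"ry":0,"rz":0,"grip":0},{"x":-25,"y":28,"z":0,"rx":0,"ry":0,"rz":0,"grip":0},{"x":-25,"y":28,"z":0,"rx":0,"ry":0,"rz":0,"grip":0},{"x":-25,"y":28,"z":0,"rx":0,"ry":0,"rz":0,"grip":0},{"x":-25,"y":28,"z":0,"rx":0,"ry":0,"rz":0,"grip":0},{"x":-25,"y":28,"z":0,"rx":0,"ry":0,"rz":0,"grip":0}]'
python3 -m handwheel '[{"x":-25,"y":28,"z":0,"rx":0,"ry":0,"rz":0,"grip":0},{"x":-25,"y":28,"z":0,"rx":0,"ry":0,"rz":0,"grip":0},{"x":-25,"y":28,"z":0,"rx":0,"ry":0,"rz":0,"grip":0},{"x":-25,"y":28,"z":0,"rx":0,"ry":0,"rz":0,"grip":0},{"x":-25,"y":28,"z":0,"rx":0,"ry":0,"rz":0,"grip":0},{"x":-25,"y":28,"z":0,"rx":0,"ry":0,"rz":0,"grip":0},{"x":0,"y":0,"z":0,"rx":0,"ry":0,"rz":7,"grip":0},{"x":0,"y":0,"z":0,"rx":0,"ry":0,"rz":7,"grip":0},{"x":0,"y":0,"z":0,"rx":0,"ry":0,"rz":7,"grip":0}]'
```

```text
clock: 1.02
tcp_pos: [382.3, -304.6, 333.6]
ee_rot: [3.127, -0.003, -2.682]
wrist_force: [0.4, 1.0, 0.0]
finger_gap: 42.7
clock: 1.77
tcp_pos: [441.7, -68.1, 334.7]
ee_rot: [3.126, -0.008, -3.048]
wrist_force: [0.2, 0.1, 0.3]
finger_gap: 42.4
```

```bash
python3 -m handwheel '[{"x":0,"y":28,"z":0,"rx":0,"ry":0,"rz":6.3,"grip":0},{"x":0,"y":28,"z":0,"rx":0,"ry":0,"rz":6.3,"grip":0},{"x":0,"y":28,"z":0,"rx":0,"ry":0,"rz":0,"grip":0},{"x":0,"y":0,"z":0,"rx":0,"ry":-7.1,"rz":0,"grip":0},{"x":0,"y":0,"z":0,"rx":0,"ry":-7.1,"rz":0,"grip":0},{"x":0,"y":0,"z":0,"rx":0,"ry":-7.1,"rz":0,"grip":0},{"x":0,"y":0,"z":0,"rx":0,"ry":-7.1,"rz":0,"grip":0},{"x":0,"y":0,"z":0,"rx":0,"ry":-7.1,"rz":0,"grip":0},{"x":0,"y":0,"z":0,"rx":0,"ry":-7.1,"rz":0,"grip":0},{"x":0,"y":0,"z":0,"rx":0,"ry":-7.1,"rz":0,"grip":0}]'
cat > d.py <<'E'
import sys;from plant import manip;import numpy as np
from scipy.spatial.transform import Rotation as R
s=manip.read_state();M=R.from_euler("xyz",s["ee_rot"]).as_matrix()
h=np.degrees(np.arctan2(M[1,2],M[0,2]));print("tcp",s["tcp_pos"].round(1),"heading",h.round(1),"down",np.degrees(np.arcsin(-M[2,2])).round(1),"y-tilt",np.degrees(np.arcsin(M[2,1])).round(1),"t",s["clock"],"q",s["joint_positions"].round(2),"F",s["wrist_force"].round(1))
print("per world mm: fwd10 ->",(M.T@[10*np.cos(np.radians(h)),10*np.sin(np.radians(h)),0]).round(2),"up10",(M.T@[0,0,10]).round(2))
if len(sys.argv)>3: print("to target, tool axes",(M.T@(np.array(sys.argv[1:4],float)-s["tcp_pos"])).round(1))
E
python3 d.py 470 15 173
```

```text
clock: 2.6
tcp_pos: [469.8, 16.1, 375.5]
ee_rot: [3.112, 0.788, 3.029]
wrist_force: [1.5, 0.4, 3.4]
finger_gap: 42.7
tcp [469.8  16.1 375.5] heading -4.0 down 44.8 y-tilt 1.2 t 2.6 q [ 0.77 -0.54 -1.01  0.91 -0.73 -3.03] F [1.5 0.4 3.4]
per world mm: fwd10 -> [-7.04  0.21  7.1 ] up10 [-7.09  0.21 -7.05]
to target, tool axes [143.4  -5.3 142.8]
```

The arm has a lateral shoulder offset, and joints 3 and 6 are at their limits in this pose. I'll untilt, then turn the tool half round so that tool x leads. The drawer can be pushed with the tool pointing down, since the gripper body clears the 200 mm top.

```bash
python3 -m handwheel '[{"x":0,"y":0,"z":0,"rx":0,"ry":7,"rz":0,"grip":0},{"x":0,"y":0,"z":0,"rx":0,"ry":7,"rz":0,"grip":0},{"x":0,"y":0,"z":0,"rx":0,"ry":7,"rz":0,"grip":0},{"x":0,"y":0,"z":0,"rx":0,"ry":7,"rz":0,"grip":0},{"x":0,"y":0,"z":0,"rx":0,"ry":7,"rz":0,"grip":0},{"x":0,"y":0,"z":0,"rx":0,"ry":7,"rz":0,"grip":0},{"x":0,"y":0,"z":0,"rx":0,"ry":3,"rz":0,"grip":0},{"x":0,"y":0,"z":0,"rx":0,"ry":0,"rz":0,"grip":0}]';python3 d.py
python3 -m handwheel '[{"x":0,"y":0,"z":0,"rx":0,"ry":0,"rz":-7.1,"grip":0},{"x":0,"y":0,"z":0,"rx":0,"ry":0,"rz":-7.1,"grip":0}]';python3 d.py
```

```text
clock: 3.27
tcp_pos: [468.0, 14.7, 380.6]
ee_rot: [3.122, 0.016, 3.075]
wrist_force: [-0.0, 0.7, -0.4]
finger_gap: 42.8
tcp [468.   14.7 380.6] heading 46.5 down 88.6 y-tilt 1.1 t 3.2667 q [ 0.45 -0.07 -0.16 -0.01 -1.45 -2.08] F [-0.   0.7 -0.4]
per world mm: fwd10 -> [-6.39  7.69  0.25] up10 [ -0.16   0.19 -10.  ]
clock: 3.43
tcp_pos: [469.2, 14.3, 378.7]
ee_rot: [3.128, 0.018, -2.96]
wrist_force: [-0.6, 0.8, -0.4]
finger_gap: 42.7
tcp [469.2  14.3 378.7] heading 47.3 down 88.7 y-tilt 0.8 t 3.4333 q [ 0.44 -0.07 -0.16 -0.01 -1.45 -1.83] F [-0.6  0.8 -0.4]
per world mm: fwd10 -> [-8.    6.    0.22] up10 [ -0.18   0.13 -10.  ]
```

```bash
python3 -m handwheel '[{"x":0,"y":0,"z":0,"rx":0,"ry":0,"rz":-7.1,"grip":0},{"x":0,"y":0,"z":0,"rx":0,"ry":0,"rz":-7.1,"grip":0},{"x":0,"y":0,"z":0,"rx":0,"ry":0,"rz":-7.1,"grip":0},{"x":0,"y":0,"z":0,"rx":0,"ry":0,"rz":-7.1,"grip":0},{"x":0,"y":0,"z":0,"rx":0,"ry":0,"rz":-7.1,"grip":0},{"x":0,"y":0,"z":0,"rx":0,"ry":0,"rz":-7.1,"grip":0},{"x":0,"y":0,"z":0,"rx":0,"ry":0,"rz":-7.1,"grip":0},{"x":0,"y":0,"z":0,"rx":0,"ry":0,"rz":-7.1,"grip":0},{"x":0,"y":0,"z":0,"rx":0,"ry":0,"rz":-7.1,"grip":0},{"x":0,"y":0,"z":0,"rx":0,"ry":0,"rz":-7.1,"grip":0}]'
python3 -m handwheel '[{"x":0,"y":0,"z":0,"rx":0,"ry":0,"rz":-7.1,"grip":0},{"x":0,"y":0,"z":0,"rx":0,"ry":0,"rz":-7.1,"grip":0},{"x":0,"y":0,"z":0,"rx":0,"ry":0,"rz":-7.1,"grip":0},{"x":0,"y":0,"z":0,"rx":0,"ry":0,"rz":-7.1,"grip":0},{"x":0,"y":0,"z":0,"rx":0,"ry":0,"rz":-7.1,"grip":0},{"x":0,"y":0,"z":0,"rx":0,"ry":0,"rz":-7.1,"grip":0},{"x":0,"y":0,"z":0,"rx":0,"ry":0,"rz":-7.1,"grip":0},{"x":0,"y":0,"z":0,"rx":0,"ry":0,"rz":-7.1,"grip":0},{"x":0,"y":0,"z":0,"rx":0,"ry":0,"rz":-7.1,"grip":0},{"x":0,"y":0,"z":0,"rx":0,"ry":0,"rz":-7.1,"grip":0}]'
python3 d.py 470 10 180
```

```text
clock: 4.27
tcp_pos: [462.7, 12.3, 375.6]
ee_rot: [-3.116, 0.016, -1.708]
wrist_force: [0.3, 0.0, 0.2]
finger_gap: 42.4
clock: 5.1
tcp_pos: [455.0, 10.5, 373.8]
ee_rot: [-3.113, -0.034, -0.458]
wrist_force: [-0.3, -0.4, 0.7]
finger_gap: 42.9
tcp [455.   10.5 373.8] heading 14.4 down 87.5 y-tilt -1.7 t 5.1 q [ 0.47 -0.11 -0.22  0.01 -1.42  0.64] F [-0.3 -0.4  0.7]
per world mm: fwd10 -> [ 7.58 -6.5   0.44] up10 [ 0.34 -0.29 -9.99]
to target, tool axes [  7.1  -0.6 194.3]
```

```bash
python3 -m handwheel '[{"x":0,"y":0,"z":0,"rx":0,"ry":0,"rz":-6.5,"grip":0},{"x":0,"y":0,"z":0,"rx":0,"ry":0,"rz":-6.5,"grip":0},{"x":0,"y":0,"z":0,"rx":0,"ry":0,"rz":-6.5,"grip":0},{"x":0,"y":0,"z":38,"rx":0,"ry":0,"rz":0,"grip":0},{"x":0,"y":0,"z":38,"rx":0,"ry":0,"rz":0,"grip":0},{"x":0,"y":0,"z":38,"rx":0,"ry":0,"rz":0,"grip":0},{"x":0,"y":0,"z":38,"rx":0,"ry":0,"rz":0,"grip":0},{"x":0,"y":0,"z":38,"rx":0,"ry":0,"rz":0,"grip":0},{"x":0,"y":0,"z":0,"rx":0,"ry":0,"rz":0,"grip":0}]'
python3 d.py 485 10 178
```

```text
clock: 5.85
tcp_pos: [461.0, 11.5, 180.9]
ee_rot: [-3.121, -0.067, -0.088]
wrist_force: [-2.6, -0.2, -1.5]
finger_gap: 42.7
tcp [461.   11.5 180.9] heading 12.0 down 86.0 y-tilt -1.2 t 5.85 q [ 0.47 -0.   -0.57  0.02 -0.93  1.  ] F [-2.6 -0.2 -1.5]
per world mm: fwd10 -> [ 9.54 -2.91  0.7 ] up10 [ 0.67 -0.2  -9.98]
to target, tool axes [23.8 -0.5  4.5]
```

```bash
python3 -m handwheel '[{"x":0,"y":0,"z":2,"rx":0,"ry":0,"rz":0,"grip":0},{"x":0,"y":0,"z":0,"rx":0,"ry":0,"rz":0,"grip":0},{"x":0,"y":0,"z":0,"rx":0,"ry":0,"rz":0,"grip":0}]'
python3 - <<'E'
from plant import manip;import cv2
a=manip.snapshot("side")[150:350,220:440,::-1]
cv2.imwrite("pics/s1.png",cv2.resize(a,None,fx=2.7,fy=2.7,interpolation=cv2.INTER_CUBIC))
E
```

```text
clock: 6.1
tcp_pos: [461.0, 11.4, 181.8]
ee_rot: [-3.122, -0.07, -0.086]
wrist_force: [0.9, 1.0, 0.7]
finger_gap: 42.7
```

View pics/s1.png

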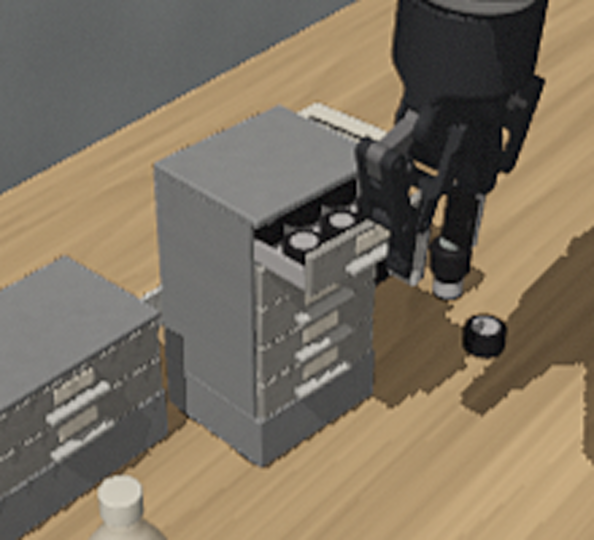

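The fingers hang in front of the open drawer's upper lip, clear of it (crop (410,260), drawer front at (345,260)), and the cabinet has not been disturbed. Now I'll push in small steps.

```bash
python3 -m handwheel '[{"x":8,"y":0,"z":0.5,"rx":0,"ry":0,"rz":0,"grip":0},{"x":8,"y":0,"z":0.5,"rx":0,"ry":0,"rz":0,"grip":0},{"x":8,"y":0,"z":0.5,"rx":0,"ry":0,"rz":0,"grip":0},{"x":5,"y":0,"z":0.5,"rx":0,"ry":0,"rz":0,"grip":0},{"x":5,"y":0,"z":0.5,"rx":0,"ry":0,"rz":0,"grip":0},{"x":5,"y":0,"z":0.5,"rx":0,"ry":0,"rz":0,"grip":0}]'
python3 -m handwheel '[{"x":4,"y":0,"z":0.4,"rx":0,"ry":0,"rz":0,"grip":0},{"x":4,"y":0,"z":0.4,"rx":0,"ry":0,"rz":0,"grip":0},{"x":4,"y":0,"z":0.4,"rx":0,"ry":0,"rz":0,"grip":0}]'
python3 -m handwheel '[{"x":4,"y":0,"z":0.4,"rx":0,"ry":0,"rz":0,"grip":0},{"x":4,"y":0,"z":0.4,"rx":0,"ry":0,"rz":0,"grip":0},{"x":4,"y":0,"z":0.4,"rx":0,"ry":0,"rz":0,"grip":0}]'
```

```text
clock: 6.65
tcp_pos: [506.9, 8.8, 188.2]
ee_rot: [-3.118, -0.08, -0.086]
wrist_force: [-0.7, -0.1, -0.4]
finger_gap: 42.7
clock: 6.9
tcp_pos: [520.9, 7.1, 187.9]
ee_rot: [-3.119, -0.079, -0.086]
wrist_force: [-0.1, -0.5, 2.5]
finger_gap: 42.7
clock: 7.15
tcp_pos: [533.8, 5.6, 187.6]
ee_rot: [-3.119, -0.078, -0.086]
wrist_force: [-5.3, 0.4, 3.3]
finger_gap: 42.9
```

```bash
python3 -m handwheel '[{"x":-3,"y":0,"z":0,"rx":0,"ry":0,"rz":0,"grip":0},{"x":0,"y":0,"z":0,"rx":0,"ry":0,"rz":0,"grip":0}]'
python3 - <<'E'
from plant import manip;import cv2
a=manip.snapshot("side")[150:350,220:440,::-1]
cv2.imwrite("pics/s2.png",cv2.resize(a,None,fx=2.7,fy=2.7,interpolation=cv2.INTER_CUBIC))
E
```

```text
clock: 7.32
tcp_pos: [530.8, 6.0, 186.4]
ee_rot: [-3.119, -0.077, -0.087]
wrist_force: [-0.9, -0.2, 0.8]
finger_gap: 42.9
```

View pics/s2.png

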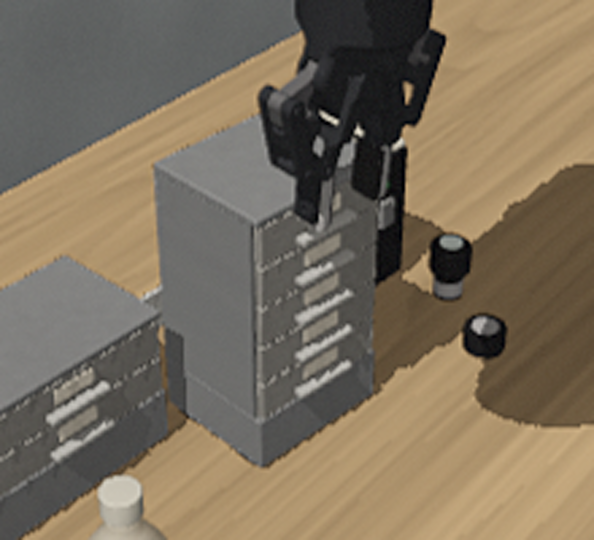

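The picture shows the top drawer flush and shut with the cabinet still in place, mount and eyepiece untouched. I'll back off, tilt forward about 45° and go down in front of the plinth.

```bash
python3 -m handwheel '[{"x":-15,"y":0,"z":0,"rx":0,"ry":0,"rz":0,"grip":0},{"x":-15,"y":0,"z":0,"rx":0,"ry":0,"rz":0,"grip":0},{"x":-5,"y":0,"z":0,"rx":0,"ry":0,"rz":0,"grip":0},{"x":0,"y":0,"z":10,"rx":0,"ry":6,"rz":0,"grip":0},{"x":0,"y":0,"z":10,"rx":0,"ry":6,"rz":0,"grip":0},{"x":-3,"y":0,"z":10,"rx":0,"ry":6,"rz":0,"grip":0},{"x":-5,"y":0,"z":10,"rx":0,"ry":6,"rz":0,"grip":0},{"x":-10,"y":0,"z":10,"rx":0,"ry":6,"rz":0,"grip":0}]'
python3 d.py 490 -3 14
```

```text
clock: 8.03
tcp_pos: [525.9, 4.0, 183.6]
ee_rot: [-3.104, -0.486, -0.099]
wrist_force: [2.4, 5.0, 3.1]
finger_gap: 42.7
tcp [525.9   4.  183.6] heading -1.1 down 62.1 y-tilt -1.9 t 8.0333 q [ 0.43 -0.11 -1.02  0.76 -0.3   0.36] F [2.4 5.  3.1]
per world mm: fwd10 -> [ 8.81 -0.63  4.68] up10 [ 4.67 -0.33 -8.84]
to target, tool axes [-110.2   15.5  133.2]
```

Joint 3 is at its limit, so I'll fit a simple kinematic model to the recorded poses. That should show which tilted poses are reachable at the plinth.

```bash
cat > kin.py <<'E'
import numpy as np
from scipy.optimize import least_squares
from scipy.spatial.transform import Rotation as R
Y=lambda a:R.from_euler("y",a).as_matrix();X=lambda a:R.from_euler("x",a).as_matrix();Z=lambda a:R.from_euler("z",a).as_matrix()
LO=np.array([-3.07,-1.43,-1.02,-3.03,-3.05,-3.03]);HI=np.array([3.07,2.12,1.25,1.67,0,3.03])
D=[((-.8119,.3594,.011,0,-1.2241,-.288),(305.9,-601.1,230.3),(3.140,0,-2.671)),((.77,-.54,-1.01,.91,-.73,-3.03),(469.8,16.1,375.5),(3.112,.788,3.029)),
((.45,-.07,-.16,-.01,-1.45,-2.08),(468,14.7,380.6),(3.122,.016,3.075)),((.47,-.11,-.22,.01,-1.42,.64),(455,10.5,373.8),(-3.113,-.034,-.458)),
((.47,0,-.57,.02,-.93,1.0),(461,11.5,180.9),(-3.121,-.067,-.088)),((.43,-.11,-1.02,.76,-.3,.36),(525.9,4,183.6),(-3.104,-.486,-.099))]
def fk(q,p,s4=1,s6=1):
    a1,H,d,a2,a3,e,L,c6=p
    M=Z(q[0]);P=M@[a1,d,H];M=M@Y(q[1]);P=P+M@[0,0,a2];M=M@Y(-q[2]);P=P+M@[a3,0,e]
    M=M@X(s4*q[3])@Y(-q[4]);P=P+M@[L,0,0];return P,M@X(s6*q[5]+c6)@Y(np.pi/2)
best=None
for s4 in(1,-1):
  for s6 in(1,-1):
    for c in(0,1.57,3.14,-1.57):
      f=lambda p:np.concatenate([np.r_[(fk(q,p,s4,s6)[0]-t),200*(R.from_matrix(fk(q,p,s4,s6)[1]).inv()*R.from_euler("xyz",o)).as_rotvec()] for q,t,o in D])
      r=least_squares(f,[0,250,-190,350,350,0,250,c],loss="soft_l1",f_scale=5)
      if best is None or r.cost<best[0]: best=(r.cost,s4,s6,r.x,r.fun)
cost,S4,S6,P0,res=best
def FK(q): return fk(q,P0,S4,S6)
E
python3 - <<'E'
from kin import *
print(cost,S4,S6,P0.round(2));print(res.reshape(-1,6).round(0))
# reachable? targets: TCP at x,y,z ; tool z at tilt below horizontal, heading h; jaw axis horizontal (either flip)
def ik(pos,h,tilt,flip):
    zt=Z(h)@np.array([np.cos(tilt),0,-np.sin(tilt)]);yt=Z(h)@np.array([0,-1 if flip else 1,0.]);xt=np.cross(yt,zt);T=np.c_[xt,yt,zt]
    b=None;rng=np.random.default_rng(0)
    for k in range(25):
        q0=rng.uniform(LO,HI);q0[0]=rng.uniform(0,.9);q0[1]=rng.uniform(-.8,1)
        f=lambda q:np.r_[FK(q)[0]-pos,300*(R.from_matrix(FK(q)[1].T@T)).as_rotvec()]
        r=least_squares(f,q0,bounds=(LO,HI))
        if b is None or r.cost<b.cost:b=r
        if b.cost<1:break
    return b
for tilt in(40,50,60):
  for x in(520,570,615):
    print(tilt,x,[(fl,round(float(np.sqrt(2*b.cost)),1),b.x.round(2).tolist()) for fl in(0,1) for b in[ik([x,0,14],-.05,np.radians(tilt),fl)]])
E
```

```text
1555.7539630682595 -1 -1 [ 168.     96.88 -189.41  507.85  281.9    81.35  279.83 -636.17]
[[ -4.   7.  42.   0.  -0.   0.]
 [  1. -29. -95.   1.   1.  -0.]
 [ -0.   4.  -1.   1.   1.   1.]
 [  0.   5.  -2.   0.   0.  -0.]
 [ 45.  28.  61.  -1.  -0.  -0.]
 [  1. -34.  -2.   1.   1.   0.]]
40 520 [(0, 177.0, [0.48, 0.2, -1.02, 1.67, -0.29, 2.54]), (1, 177.0, [0.48, 0.2, -1.02, 1.67, -0.29, -0.6])]
40 570 [(0, 157.1, [0.24, 0.37, -1.02, -3.03, -0.37, 1.25]), (1, 157.1, [0.24, 0.37, -1.02, -3.03, -0.37, -1.89])]
40 615 [(0, 133.7, [0.22, 0.46, -1.02, -3.03, -0.52, 1.28]), (1, 133.7, [0.22, 0.46, -1.02, -3.03, -0.52, -1.86])]
50 520 [(0, 140.9, [0.44, 0.25, -1.02, 1.67, -0.21, 2.58]), (1, 140.9, [0.44, 0.25, -1.02, 1.67, -0.21, -0.57])]
50 570 [(0, 119.8, [0.48, 0.27, -1.02, 1.67, -0.29, 2.52]), (1, 119.8, [0.48, 0.27, -1.02, 1.67, -0.29, -0.62])]
50 615 [(0, 100.6, [0.24, 0.45, -1.02, -3.03, -0.41, 1.23]), (1, 100.6, [0.24, 0.45, -1.02, -3.03, -0.41, -1.91])]
60 520 [(0, 105.7, [0.4, 0.3, -1.02, 1.65, -0.14, 2.63]), (1, 105.7, [0.4, 0.3, -1.02, 1.65, -0.14, -0.51])]
60 570 [(0, 81.9, [0.44, 0.31, -1.02, 1.67, -0.21, 2.56]), (1, 81.9, [0.44, 0.31, -1.02, 1.67, -0.21, -0.58])]
60 615 [(0, 68.7, [0.27, 0.44, -1.02, -3.03, -0.31, 1.18]), (1, 68.7, [0.27, 0.44, -1.02, -3.03, -0.31, -1.96])]
```

```bash
python3 - <<'E'
from plant import manip
s=manip.read_state();print(s["joint_positions"].round(4).tolist(),s["tcp_pos"].round(1).tolist(),s["wrist_force"].round(1))
from kin import *
def rows(q):
    A=[];M=Z(q[0]);A+=[M[:,0],M[:,1],M[:,2]];M=M@Y(q[1]);A+=[M[:,0],M[:,2]];M=M@Y(-q[2]);A+=[M[:,0],M[:,2]]
    M=M@X(S4*q[3])@Y(-q[4]);A+=[M[:,0],M[:,1],M[:,2]];return np.array(A).T
A=np.vstack([rows(q) for q,t,o in D]);b=np.concatenate([t for q,t,o in D])
for lam in(.001,.03,.1):
    x=np.linalg.solve(A.T@A+lam*np.eye(10),A.T@b);print(lam,x.round(0),"\n",(A@x-b).reshape(-1,3).round(0).tolist())
E
```

```text
[0.4286, -0.1127, -1.0174, 0.7573, -0.2991, 0.3642] [525.9, 4.0, 183.6] [2.4 5.  3.1]
0.001 [  10.   -2.  188.    1.  600.  454.    2.  366. -191.   -4.] 
 [[-2.0, 0.0, 0.0], [-1.0, 1.0, 0.0], [1.0, 2.0, -1.0], [-2.0, -1.0, -1.0], [2.0, 1.0, 2.0], [-0.0, -2.0, -1.0]]
0.03 [  62.  -74.  107.   84.  469.  346.   54.  228. -121.  -39.] 
 [[-27.0, 25.0, -9.0], [-18.0, 17.0, -11.0], [3.0, -1.0, -7.0], [3.0, 2.0, -3.0], [26.0, 13.0, 26.0], [9.0, -15.0, 1.0]]
0.1 [  98. -128.   72.  135.  345.  261.   91.  125.  -70.  -50.] 
 [[-56.0, 50.0, -12.0], [-30.0, 40.0, -20.0], [5.0, -4.0, -16.0], [9.0, 2.0, -9.0], [41.0, 19.0, 44.0], [9.0, -19.0, 5.0]]
```

The linear fit is clean: shoulder height 188, links 600 and 455, tool length 366 with a 191 mm lateral wrist offset, residuals about 2 mm. Now I'll search for reachable pushing poses.

```bash
cat > ik.py <<'E'
from kin import *
def FK(q):
    M=Z(q[0]);P=M@[10,-2,188];M=M@Y(q[1]);P=P+M@[0,0,600];M=M@Y(-q[2]);P=P+M@[454,0,0]
    W=P;M=M@X(S4*q[3])@Y(-q[4]);E=P+M@[0,-191,0];P=P+M@[366,-191,0];return P,M@X(S6*q[5]+P0[7])@Y(np.pi/2),W,E
def tgt(h,tilt,flip,roll=0):
    zt=Z(h)@np.array([np.cos(tilt),0,-np.sin(tilt)]);yt=Z(h)@np.array([0,-1 if flip else 1,0.]);return np.c_[np.cross(yt,zt),yt,zt]@Z(roll)
def ik(pos,T,seeds=None,n=12):
    rng=np.random.default_rng(0);out=[];b=None
    for k in range(n):
        q0=seeds if k==0 and seeds is not None else rng.uniform(LO,HI)
        if k or seeds is None:q0[0]=rng.uniform(-1,1.2);q0[1]=rng.uniform(-.8,1.2)
        f=lambda q:np.r_[FK(q)[0]-pos,300*(R.from_matrix(FK(q)[1].T@T)).as_rotvec()]
        r=least_squares(f,np.clip(q0,LO+1e-3,HI-1e-3),bounds=(LO,HI),max_nfev=60)
        if b is None or r.cost<b.cost:b=r
        if b.cost<1:break
    return np.sqrt(2*b.cost),b.x
E
timeout 500 python3 - <<'E'
from ik import *
for tilt in(40,50,60,70):
  for x in(520,570,615):
    print(tilt,x,[(fl,float(c.round(0)),q.round(2).tolist(),FK(q)[2].round().tolist()) for fl in(0,1) for c,q in[ik([x,0,18],tgt(-.05,np.radians(tilt),fl))]])
E
```

```text
40 520 [(0, 12.0, [-0.63, 0.45, -1.02, -2.48, -0.77, 1.47], [255.0, -188.0, 275.0]), (1, 12.0, [-0.63, 0.45, -1.02, -2.48, -0.77, -1.67], [255.0, -188.0, 275.0])]
40 570 [(0, 0.0, [-0.55, 0.5, -0.98, -2.61, -0.8, 1.51], [287.0, -177.0, 261.0]), (1, 0.0, [-0.55, 0.5, -0.98, -2.61, -0.8, -1.63], [287.0, -177.0, 261.0])]
40 615 [(0, 0.0, [-0.47, 0.49, -0.88, -2.63, -0.69, 1.44], [341.0, -176.0, 272.0]), (1, 0.0, [-0.47, 0.49, -0.88, -2.63, -0.69, -1.7], [341.0, -176.0, 272.0])]
50 520 [(0, 0.0, [-0.35, 0.26, -0.77, -2.18, -0.23, 0.85], [374.0, -137.0, 379.0]), (1, 0.0, [-0.35, 0.26, -0.77, -2.18, -0.23, -2.29], [374.0, -137.0, 379.0])]
50 570 [(0, 2.0, [-0.16, 0.29, -0.6, -1.93, -0.07, 0.45], [460.0, -77.0, 408.0]), (1, 2.0, [-0.16, 0.29, -0.6, -1.93, -0.07, -2.69], [460.0, -77.0, 408.0])]
50 615 [(0, 7.0, [-0.2, 0.35, -0.56, -2.07, -0.1, 0.61], [485.0, -99.0, 395.0]), (1, 7.0, [-0.2, 0.35, -0.56, -2.07, -0.1, -2.53], [485.0, -99.0, 395.0])]
60 520 [(0, 34.0, [-0.34, 0.28, -0.81, -2.52, -0.12, 1.2], [363.0, -130.0, 362.0]), (1, 34.0, [-0.34, 0.28, -0.81, -2.52, -0.12, -1.94], [363.0, -130.0, 362.0])]
60 570 [(0, 35.0, [-0.32, 0.33, -0.76, -2.71, -0.09, 1.37], [391.0, -131.0, 354.0]), (1, 35.0, [-0.32, 0.33, -0.76, -2.71, -0.09, -1.77], [391.0, -131.0, 354.0])]
60 615 [(0, 36.0, [-0.3, 0.37, -0.71, -2.88, -0.06, 1.52], [419.0, -130.0, 348.0]), (1, 36.0, [-0.3, 0.37, -0.71, -2.88, -0.06, -1.62], [419.0, -130.0, 348.0])]
70 520 [(0, 32.0, [0.33, 0.22, -1.02, 0.68, -0.09, -2.61], [274.0, 91.0, 344.0]), (1, 32.0, [0.33, 0.22, -1.02, 0.68, -0.09, 0.53], [274.0, 91.0, 344.0])]
70 570 [(0, 25.0, [0.26, 0.28, -0.97, 0.84, -0.08, -2.71], [310.0, 82.0, 334.0]), (1, 25.0, [0.26, 0.28, -0.97, 0.83, -0.08, 0.44], [310.0, 82.0, 334.0])]
70 615 [(0, 19.0, [-0.02, 0.32, -0.96, 1.67, -0.02, 3.01], [330.0, -8.0, 322.0]), (1, 19.0, [-0.02, 0.32, -0.96, 1.67, -0.02, -0.13], [330.0, -8.0, 322.0])]
```

```bash
timeout 500 python3 - <<'E'
from ik import *
from fit import back
for c,z in(((144,258),200),((193,262),200),((208,289),200),((158,290),200)): print("red top",back("scene",((c[0]-235)*3,(c[1]-160)*3),z).round())
for fl,s in((1,[-.55,.5,-.98,-2.61,-.8,-1.63]),):
 for tilt in(44,48):
  q=np.array(s)
  for x,z in((620,16),(590,16),(560,16),(530,16),(505,16),(505,60),(490,100)):
    c,q=ik([x,0,z],tgt(-.05,np.radians(tilt),fl),q.copy(),1)
    print(fl,tilt,x,z,c.round(1),q.round(2).tolist(),FK(q)[2].round().tolist())
E
```

```text
red top [ 351. -294.]
red top [ 431. -225.]
red top [ 498. -241.]
red top [ 427. -317.]
1 44 620 16 0.0 [-0.42, 0.43, -0.78, -2.55, -0.48, -1.85] [384.0, -172.0, 307.0]
1 44 590 16 0.0 [-0.46, 0.42, -0.85, -2.55, -0.54, -1.8] [348.0, -174.0, 302.0]
1 44 560 16 0.0 [-0.51, 0.42, -0.92, -2.54, -0.6, -1.75] [312.0, -176.0, 295.0]
1 44 530 16 0.0 [-0.57, 0.42, -0.99, -2.53, -0.67, -1.7] [274.0, -177.0, 288.0]
1 44 505 16 3.8 [-0.61, 0.4, -1.02, -2.48, -0.67, -1.71] [255.0, -180.0, 291.0]
1 44 505 60 0.0 [-0.43, 0.16, -0.86, -2.22, -0.34, -2.2] [312.0, -145.0, 395.0]
1 44 490 100 9.4 [-0.06, 0.0, -0.74, -1.73, -0.0, -2.97] [346.0, -23.0, 481.0]
1 48 620 16 0.0 [-0.28, 0.37, -0.6, -2.23, -0.19, -2.3] [462.0, -135.0, 373.0]
1 48 590 16 0.0 [-0.35, 0.35, -0.71, -2.34, -0.28, -2.12] [412.0, -154.0, 355.0]
1 48 560 16 0.0 [-0.41, 0.34, -0.79, -2.38, -0.35, -2.03] [370.0, -162.0, 345.0]
1 48 530 16 0.0 [-0.46, 0.32, -0.86, -2.39, -0.4, -1.97] [331.0, -167.0, 337.0]
1 48 505 16 0.0 [-0.51, 0.31, -0.92, -2.39, -0.45, -1.92] [300.0, -170.0, 331.0]
1 48 505 60 6.9 [-0.1, 0.12, -0.71, -1.79, -0.03, -2.89] [387.0, -39.0, 450.0]
1 48 490 100 26.9 [-0.09, 0.02, -0.74, -1.81, -0.01, -2.88] [350.0, -34.0, 473.0]
```

```bash
timeout 500 python3 - <<'E'
from ik import *
q0=np.array([.4286,-.1127,-1.0174,.7573,-.2991,.3642])
c,qg=ik([505,0,25],tgt(-.05,np.radians(46),0),np.array([-.5,.3,-.92,-2.4,-.45,1.3]),1)
print(c,qg.round(3).tolist())
for dv in([0,0,0,0,0,0],[0,-.35,.1,0,-.15,0],[0,-.5,0,0,-.1,0]):
  print(dv)
  for t in np.linspace(0,1,11):
    q=q0+(qg-q0)*t+np.array(dv)*4*t*(1-t);P,M,W,E=FK(q)
    print(t.round(2),P.round(),"z",M[:,2].round(2),"E",E.round(),"W",W.round())
E
```

```text
9.060066046372028e-12 [-0.541, 0.309, -0.954, -2.411, -0.513, 1.276]
[0, 0, 0, 0, 0, 0]
0.0 [527.   4. 185.] z [ 0.47 -0.01 -0.88] E [355.   8. 508.] W [204.  91. 427.]
0.1 [471. -74. 126.] z [ 0.35 -0.02 -0.93] E [342. -67. 468.] W [223.  75. 420.]
0.2 [ 397. -118.   71.] z [ 0.25  0.02 -0.97] E [ 304. -124.  425.] W [241.  56. 412.]
0.3 [ 321. -122.   26.] z [ 0.19  0.09 -0.98] E [ 252. -156.  384.] W [257.  34. 403.]
0.4 [259. -91.  -7.] z [ 0.17  0.19 -0.97] E [ 196. -161.  347.] W [270.   9. 394.]
0.5 [226. -38. -25.] z [ 0.21  0.28 -0.94] E [ 149. -140.  318.] W [281. -18. 384.]
0.6 [230.  22. -29.] z [ 0.3   0.34 -0.89] E [ 121. -101.  298.] W [288. -47. 374.]
0.7 [271.  70. -23.] z [ 0.42  0.34 -0.84] E [119. -54. 286.] W [292. -77. 363.]
0.8 [341.  89.  -8.] z [ 0.54  0.28 -0.79] E [143. -12. 282.] W [ 293. -108.  351.]
0.9 [426.  67.   9.] z [ 0.64  0.15 -0.75] E [190.  13. 284.] W [ 289. -140.  339.]
1.0 [505.  -0.  25.] z [ 0.69 -0.03 -0.72] E [251.  13. 288.] W [ 282. -172.  327.]
[0, -0.35, 0.1, 0, -0.15, 0]
0.0 [527.   4. 185.] z [ 0.47 -0.01 -0.88] E [355.   8. 508.] 
[... 1098 characters left out ...]
9. -145.  494.] W [161.  36. 475.]
0.3 [ 335. -114.  142.] z [ 0.49  0.15 -0.86] E [ 154. -170.  455.] W [149.  19. 486.]
0.4 [293. -74. 113.] z [ 0.52  0.25 -0.82] E [ 102. -165.  412.] W [146.   4. 491.]
0.5 [277. -16.  96.] z [ 0.57  0.33 -0.76] E [  69. -135.  373.] W [154. -11. 490.]
0.6 [289.  42.  93.] z [ 0.63  0.36 -0.68] E [ 57. -91. 343.] W [172. -29. 483.]
0.7 [329.  83.  99.] z [ 0.71  0.34 -0.62] E [ 70. -42. 326.] W [199. -53. 467.]
0.8 [389.  93. 101.] z [ 0.77  0.25 -0.59] E [109.   0. 318.] W [230. -85. 438.]
0.9 [455.  64.  82.] z [ 0.77  0.11 -0.62] E [172.  22. 310.] W [ 260. -126.  393.]
1.0 [505.  -0.  25.] z [ 0.69 -0.03 -0.72] E [251.  13. 288.] W [ 282. -172.  327.]
```

```bash
timeout 500 python3 - <<'E'
from ik import *
q0=np.array([.4286,-.1127,-1.0174,.7573,-.2991,.3642])
c,qg=ik([505,0,25],tgt(-.05,np.radians(46),0),np.array([-.5,.3,-.92,-2.4,-.45,1.3]),1)
boxes=[(528,650,-65,65,0,205),(615,725,70,225,0,112),(615,725,-195,-70,0,127),(490,545,190,245,0,127),(345,505,-325,-220,0,205),(488,590,-207,-125,0,50)]
def pts(q):
    P,M,W,E=FK(q);z=M[:,2]
    hand=[P-a*z+r*(np.cos(t)*M[:,0]+np.sin(t)*M[:,1]) for a,r in((0,30),(40,45),(73,55),(150,55),(250,60),(366,70)) for t in np.arange(0,6.28,.785)]
    El=Z(q[0])@Y(q[1])@[0,0,600]+[0,0,188]
    return np.array(hand),W,E,El
def clear(q):
    h,W,E,El=pts(q);m=1e9
    for b in boxes:
        d=np.maximum(np.maximum([b[0]-0,b[2],b[4]]-h,h-[b[1],b[3],b[5]]),0);m=min(m,np.linalg.norm(d,axis=1).min())
    S=np.array([0,0,188.]);t=np.linspace(0,1,15)[:,None];U=np.vstack([S*t,S+(El-S)*t]);s=min(np.linalg.norm(U-p,axis=1).min() for p in(E,h[3],h[24:32].mean(0)))
    return m,h[:,2].min(),s
rng=np.random.default_rng(1);best=[]
ts=np.linspace(0,1,21)
from scipy.interpolate import CubicSpline
def path(m,n=21):return PchipPath(m,n)
def PchipPath(m,n):
    from scipy.interpolate import PchipInterpolator
    return PchipInterpolator([0,.33,.67,1],np.vstack([q0,m[:6],m[6:],qg]))(np.linspace(0,1,n))
for k in range(2500):
    m=np.r_[q0+(qg-q0)*.33,q0+(qg-q0)*.67]+np.tile([0,-.2,.5,0,0,0],2)+rng.normal(0,1,12)*np.tile([.2,.25,.3,.3,.15,.1],2)
    Q=path(m,13)
    if (Q<LO+.001).any() or (Q>HI-.001).any():continue
    C=np.array([clear(q) for q in Q])
    P=np.array([FK(q)[0] for q in Q]);L=np.linalg.norm(np.diff(P,axis=0),axis=1).sum()
    sc=min(0,C[1:,0].min()-25)+min(0,C[:,1].min()-8)+min(0,C[:,2].min()-230)-L*.02
    best.append((sc,k,m,C[1:].min(0),L))
best.sort(key=lambda b:-b[0])
for b in best[:3]:print(b[0],b[3].round(),round(b[4]))
m=best[0][2];np.save("mid.npy",m)
for q in path(m,13):
    P,M,W,E=FK(q);print(q.round(2).tolist(),P.round(),"z",M[:,2].round(2),"E",E.round(),np.round(clear(q)))
E
```

```text
-46.83536241075161 [  0.   4. 219.] 369
-47.27623991113532 [  0.   4. 219.] 391
-47.480381920906154 [  0.   4. 219.] 386
[0.43, -0.11, -1.02, 0.76, -0.3, 0.36] [527.   4. 185.] z [ 0.47 -0.01 -0.88] E [355.   8. 508.] [  0. 171. 387.]
[0.36, -0.05, -0.92, 0.5, -0.3, 0.41] [540. -33. 171.] z [ 0.44  0.02 -0.9 ] E [378. -39. 499.] [  0. 159. 395.]
[0.3, -0.0, -0.84, 0.25, -0.3, 0.48] [545. -58. 153.] z [ 0.43  0.06 -0.9 ] E [387. -78. 483.] [  0. 141. 396.]
[0.23, 0.03, -0.76, 0.0, -0.3, 0.57] [546. -69. 137.] z [ 0.44  0.1  -0.89] E [ 384. -107.  464.] [  0. 124. 390.]
[0.18, 0.05, -0.7, -0.23, -0.31, 0.66] [545. -68. 128.] z [ 0.47  0.15 -0.87] E [ 372. -125.  445.] [  0. 114. 380.]
[0.13, 0.06, -0.64, -0.44, -0.32, 0.81] [552. -55. 129.] z [ 0.52  0.2  -0.83] E [ 360. -129.  432.] [  0. 113. 369.]
[0.09, 0.06, -0.58, -0.64, -0.33, 1.01] [565. -35. 137.] z [ 0.58  0.25 -0.78] E [ 354. -125.  422.] [  0. 118. 361.]
[0.04, 0.07, -0.54, -0.85, -0.35, 1.18] [576. -10. 145.] z [ 0.63  0.28 -0.72] E [ 346. -115.  410.] [  0. 124. 350.]
[-0.02, 0.07, -0.52, -1.09, -0.38, 1.26] [582.  16. 148.] z [ 0.68  0.31 -0.66] E [333. -98. 392.] [  0. 126. 332.]
[-0.11, 0.1, -0.55, -1.36, -0.4, 1.27] [573.  37. 133.] z [ 0.72  0.31 -0.62] E [310. -75. 361.] [  0. 111. 301.]
[-0.23, 0.15, -0.65, -1.68, -0.43, 1.27] [552.  47.  98.] z [ 0.75  0.25 -0.62] E [279. -46. 324.] [  0.  74. 259.]
[-0.38, 0.23, -0.78, -2.03, -0.47, 1.27] [530.  40.  62.] z [ 0.75  0.14 -0.65] E [255. -12. 298.] [  0.  40. 227.]
[-0.54, 0.31, -0.95, -2.41, -0.51, 1.28] [505.  -0.  25.] z [ 0.69 -0.03 -0.72] E [251.  13. 288.] [  1.   4. 219.]
```

```bash
cat > plan.py <<'E'
from ik import *
from scipy.interpolate import PchipInterpolator
q0=np.array([.4286,-.1127,-1.0174,.7573,-.2991,.3642])
c,qg=ik([500,0,30],tgt(-.05,np.radians(45),0),np.array([-.5,.3,-.92,-2.4,-.45,1.3]),1)
boxes=[(532,650,-62,62,0,202),(615,725,70,225,0,112),(615,725,-195,-70,0,127),(490,545,190,245,0,127),(345,505,-325,-220,0,202),(488,590,-207,-125,0,50)]
HP=np.array([(i*a,j*b,-d) for d,a,b in((0,12,38),(35,14,45),(73,38,43),(110,38,43),(150,45,45),(250,50,50),(366,60,60)) for i in(-1,0,1) for j in(-1,0,1)])
S=np.array([0,0,188.])
def clear(q):
    P,M,W,E=FK(q);h=P+HP@M.T;m=1e9
    for b in boxes:
        d=np.maximum(np.maximum([b[0],b[2],b[4]]-h,h-[b[1],b[3],b[5]]),0);m=min(m,np.linalg.norm(d,axis=1).min())
    El=S+Z(q[0])@Y(q[1])@[0,0,600];t=np.linspace(0,1,15)[:,None];U=np.vstack([S*t,S+(El-S)*t])
    return m,h[:,2].min(),min(np.linalg.norm(U-p,axis=1).min() for p in(E,P,(E+P)/2))
def path(m,n):return PchipInterpolator([0,.25,.5,.75,1],np.vstack([q0,m.reshape(3,6),qg]))(np.linspace(0,1,n))
def score(m,n=17):
    Q=path(m,n)
    if (Q<LO+.002).any() or (Q[1:]>HI-.002).any():
        pen=1000*(np.clip(LO+.002-Q,0,None).sum()+np.clip(Q-HI+.002,0,None).sum())
    else:pen=0
    C=np.array([clear(q) for q in Q]);P=np.array([FK(q)[0] for q in Q])
    cap=np.full(n,30.);cap[0]=cap[-1]=0;cap[1]=cap[-2]=10
    return np.minimum(0,C[:,0]-cap).sum()+np.minimum(0,C[:,1]-12).sum()+np.minimum(0,C[:,2]-210).sum()-.03*np.linalg.norm(np.diff(P,axis=0),axis=1).sum()-pen
E
timeout 550 python3 - <<'E'
from plan import *
import time
print(c,qg.round(2),np.round(clear(q0)),np.round(clear(qg)))
rng=np.random.default_rng(2);t0=time.time();B=None
for trial in range(3):
  b=None
  for k in range(400):
    m=np.concatenate([q0+(qg-q0)*f+[0,-.3,.4,0,0,0] for f in(.25,.5,.75)])+rng.normal(0,1,18)*np.tile([.3,.3,.3,.4,.3,.2],3)
    s=score(m)
    if b is None or s>b[0]:b=(s,m)
  sg=.15
  while time.time()-t0<150*(trial+1) and sg>.005:
    m=b[1]+rng.normal(0,sg,18)*(rng.random(18)<.3);s=score(m)
    if s>b[0]:b=(s,m);sg*=1.1
    else:sg*=.997
  print(trial,b[0]);B=b if B is None or b[0]>B[0] else B
np.save("mid.npy",B[1])
for q in path(B[1],13):
    P,M,W,E=FK(q);print(q.round(2).tolist(),P.round(),"z",M[:,2].round(2),"E",E.round(),np.round(clear(q)))
E
```

```text
1.7649253094330734e-11 [-0.57  0.31 -0.98 -2.41 -0.55  1.3 ] [  0. 178. 387.] [ 22.  22. 212.]
0 -17.81284430003858
1 -22.201801664504973
2 -12.210975092272196
[0.43, -0.11, -1.02, 0.76, -0.3, 0.36] [527.   4. 185.] z [ 0.47 -0.01 -0.88] E [355.   8. 508.] [  0. 178. 387.]
[0.5, -0.21, -1.0, 0.59, -0.29, 0.79] [513.  32. 217.] z [ 0.52  0.1  -0.85] E [323.  -5. 528.] [ 19. 210. 381.]
[0.54, -0.27, -0.97, 0.39, -0.29, 1.11] [500.  45. 234.] z [ 0.55  0.2  -0.81] E [300. -29. 532.] [ 37. 226. 373.]
[0.55, -0.3, -0.92, 0.15, -0.28, 1.23] [487.  56. 232.] z [ 0.55  0.29 -0.78] E [286. -49. 519.] [ 41. 221. 361.]
[0.5, -0.27, -0.84, -0.16, -0.27, 1.2] [487.  65. 224.] z [ 0.57  0.36 -0.74] E [279. -65. 496.] [ 35. 204. 347.]
[0.39, -0.22, -0.74, -0.51, -0.26, 1.15] [501.  76. 220.] z [ 0.62  0.4  -0.67] E [272. -69. 467.] [ 30. 192. 328.]
[0.31, -0.18, -0.69, -0.83, -0.24, 1.12] [506.  94. 209.] z [ 0.68  0.41 -0.61] E [258. -54. 434.] [ 31. 178. 300.]
[0.28, -0.17, -0.69, -1.07, -0.19, 1.25] [504. 109. 199.] z [ 0.73  0.38 -0.57] E [237. -30. 408.] [ 43. 167. 270.]
[0.25, -0.15, -0.69, -1.28, -0.11, 1.5] [510. 113. 196.] z [ 0.79  0.31 -0.53] E [222.  -1. 392.] [ 43. 163. 250.]
[0.21, -0.13, -0.69, -1.51, -0.07, 1.64] [510. 121. 186.] z [ 0.81  0.24 -0.53] E [213.  32. 381.] [ 51. 153. 239.]
[0.07, -0.05, -0.73, -1.79, -0.13, 1.61] [496. 119. 136.] z [ 0.78  0.18 -0.6 ] E [211.  53. 356.] [ 42. 104. 227.]
[-0.21, 0.11, -0.84, -2.09, -0.3, 1.5] [482.  88.  68.] z [ 0.72  0.11 -0.69] E [220.  47. 319.] [ 25.  43. 212.]
[-0.57, 0.31, -0.98, -2.41, -0.55, 1.3] [500.  -0.  30.] z [ 0.71 -0.04 -0.71] E [242.  13. 289.] [ 22.  22. 212.]
```

I have a compact wrist-flip path with good clearances. I'll turn it into tool-frame steps and check against the measured pose after each batch.

```bash
cat > nxt.py <<'E'
import sys
from plan import *
from plant import manip
Q=path(np.load("mid.npy"),600);F=[FK(q)[:2] for q in Q]
ds=[max(np.degrees(np.linalg.norm(R.from_matrix(a[1].T@b[1]).as_rotvec()))/5.5,np.linalg.norm(b[0]-a[0])/28,np.abs(q-p).max()/.12) for a,b,p,q in zip(F,F[1:],Q,Q[1:])]
s=np.r_[0,np.cumsum(ds)];N=int(np.ceil(s[-1]));W=[F[np.searchsorted(s,min(k*s[-1]/N,s[-1]-1e-9))] for k in range(N+1)];QW=[Q[np.searchsorted(s,min(k*s[-1]/N,s[-1]-1e-9))] for k in range(N+1)]
i=int(sys.argv[1]);st=manip.read_state();P,M=st["tcp_pos"],R.from_euler("xyz",st["ee_rot"]).as_matrix()
print("N",N,"measured q",st["joint_positions"].round(2),"path q",QW[i].round(2),"pos err",(P-W[i][0]).round(1),"F",st["wrist_force"].round(1))
for k in range(i,min(N,i+int(sys.argv[2]))):
    T=W[k+1];d=M.T@(T[0]-P);r=np.degrees(R.from_matrix(M.T@T[1]).as_rotvec());print(k+1,d.round(0).astype(int).tolist(),r.round(1).tolist());P,M=T
E
python3 nxt.py 0 10
```

```text
N 48 measured q [ 0.43 -0.11 -1.02  0.76 -0.3   0.36] path q [ 0.43 -0.11 -1.02  0.76 -0.3   0.36] pos err [-0.6 -0.3 -1.3] F [2.4 5.  3.1]
1 [2, -10, -11] [1.7, 1.0, -5.5]
2 [1, -8, -9] [1.6, 1.0, -4.9]
3 [2, -7, -9] [1.6, 1.2, -4.7]
4 [2, -6, -8] [1.6, 1.3, -4.2]
5 [1, -6, -8] [1.7, 1.4, -3.6]
6 [1, -6, -7] [1.9, 1.6, -2.5]
7 [-1, -7, -5] [2.3, 1.7, -0.2]
8 [-4, -8, -1] [2.2, 1.3, 3.6]
9 [-4, -5, 2] [1.6, 0.7, 5.1]
10 [-2, -2, 2] [1.1, 0.6, 5.4]
```

```bash
python3 -m handwheel '[{"x":2,"y":-10,"z":-11,"rx":1.7,"ry":1,"rz":-5.5,"grip":0},{"x":1,"y":-8,"z":-9,"rx":1.6,"ry":1,"rz":-4.9,"grip":0},{"x":2,"y":-7,"z":-9,"rx":1.6,"ry":1.2,"rz":-4.7,"grip":0},{"x":2,"y":-6,"z":-8,"rx":1.6,"ry":1.3,"rz":-4.2,"grip":0},{"x":1,"y":-6,"z":-8,"rx":1.7,"ry":1.4,"rz":-3.6,"grip":0},{"x":1,"y":-6,"z":-7,"rx":1.9,"ry":1.6,"rz":-2.5,"grip":0},{"x":-1,"y":-7,"z":-5,"rx":2.3,"ry":1.7,"rz":-0.2,"grip":0},{"x":-4,"y":-8,"z":-1,"rx":2.2,"ry":1.3,"rz":3.6,"grip":0},{"x":-4,"y":-5,"z":2,"rx":1.6,"ry":0.7,"rz":5.1,"grip":0},{"x":-2,"y":-2,"z":2,"rx":1.1,"ry":0.6,"rz":5.4,"grip":0}]'; python3 nxt.py 10 10
```

```text
clock: 8.87
tcp_pos: [488.3, 68.5, 242.5]
ee_rot: [-2.869, -0.689, 0.136]
wrist_force: [-0.3, -1.0, 0.7]
finger_gap: 42.8
N 48 measured q [ 0.52 -0.31 -0.86 -0.06 -0.29  1.34] path q [ 0.53 -0.29 -0.89  0.01 -0.28  1.23] pos err [ 3.8  7.4 15.2] F [-0.3 -1.   0.7]
11 [-14, 8, 9] [-0.6, -1.1, 7.0]
12 [0, -1, 2] [0.9, 0.7, 5.4]
13 [1, -1, 2] [0.8, 0.7, 5.2]
14 [1, -1, 3] [0.8, 0.7, 5.4]
15 [1, -2, 3] [0.8, 0.8, 5.4]
16 [1, -2, 3] [0.9, 0.8, 5.4]
17 [1, -2, 3] [0.9, 0.8, 5.4]
18 [0, -2, 4] [0.9, 0.7, 5.2]
19 [-1, -2, 4] [0.9, 0.7, 5.4]
20 [-2, -2, 4] [0.9, 0.6, 5.0]
```

The arm follows the planned branch well. Next batch.

```bash
python3 -m handwheel '[{"x":-14,"y":8,"z":9,"rx":-0.6,"ry":-1.1,"rz":7,"grip":0},{"x":0,"y":-1,"z":2,"rx":0.9,"ry":0.7,"rz":5.4,"grip":0},{"x":1,"y":-1,"z":2,"rx":0.8,"ry":0.7,"rz":5.2,"grip":0},{"x":1,"y":-1,"z":3,"rx":0.8,"ry":0.7,"rz":5.4,"grip":0},{"x":1,"y":-2,"z":3,"rx":0.8,"ry":0.8,"rz":5.4,"grip":0},{"x":1,"y":-2,"z":3,"rx":0.9,"ry":0.8,"rz":5.4,"grip":0},{"x":1,"y":-2,"z":3,"rx":0.9,"ry":0.8,"rz":5.4,"grip":0},{"x":0,"y":-2,"z":4,"rx":0.9,"ry":0.7,"rz":5.2,"grip":0},{"x":-1,"y":-2,"z":4,"rx":0.9,"ry":0.7,"rz":5.4,"grip":0},{"x":-2,"y":-2,"z":4,"rx":0.9,"ry":0.6,"rz":5.0,"grip":0}]'; python3 nxt.py 20 10
```

```text
clock: 9.7
tcp_pos: [510.1, 90.1, 222.6]
ee_rot: [-2.251, -0.203, -0.863]
wrist_force: [-1.4, -0.2, 0.2]
finger_gap: 42.7
N 48 measured q [ 0.28 -0.2  -0.67 -0.81 -0.29  1.21] path q [ 0.34 -0.2  -0.7  -0.71 -0.25  1.13] pos err [2.9 4.4 6.5] F [-1.4 -0.2  0.2]
21 [-5, 9, 5] [-0.3, 0.1, 3.4]
22 [-8, 3, 4] [0.8, 0.5, 5.1]
23 [-8, 1, 6] [1.5, 1.5, 3.7]
24 [-3, -1, 5] [1.5, 2.3, 0.3]
25 [0, -1, 3] [0.9, 2.4, -0.9]
26 [0, 1, 3] [0.4, 2.5, -0.3]
27 [-4, 3, 4] [-0.2, 2.4, 2.8]
28 [-6, 3, 4] [-0.4, 1.2, 5.3]
29 [-3, 9, 4] [-0.9, 0.8, 5.4]
30 [0, 13, 4] [-1.2, 0.8, 5.4]
```

```bash
python3 -m handwheel '[{"x":-5,"y":9,"z":5,"rx":-0.3,"ry":0.1,"rz":3.4,"grip":0},{"x":-8,"y":3,"z":4,"rx":0.8,"ry":0.5,"rz":5.1,"grip":0},{"x":-8,"y":1,"z":6,"rx":1.5,"ry":1.5,"rz":3.7,"grip":0},{"x":-3,"y":-1,"z":5,"rx":1.5,"ry":2.3,"rz":0.3,"grip":0},{"x":0,"y":-1,"z":3,"rx":0.9,"ry":2.4,"rz":-0.9,"grip":0},{"x":0,"y":1,"z":3,"rx":0.4,"ry":2.5,"rz":-0.3,"grip":0},{"x":-4,"y":3,"z":4,"rx":-0.2,"ry":2.4,"rz":2.8,"grip":0},{"x":-6,"y":3,"z":4,"rx":-0.4,"ry":1.2,"rz":5.3,"grip":0}]'; python3 nxt.py 28 10
```

```text
clock: 10.37
tcp_pos: [514.1, 122.9, 187.8]
ee_rot: [-2.125, -0.054, -1.27]
wrist_force: [-0.9, -0.3, -1.0]
finger_gap: 42.7
N 48 measured q [ 0.1  -0.13 -0.7  -1.66 -0.14  1.82] path q [ 0.21 -0.13 -0.69 -1.53 -0.07  1.64] pos err [4.1 0.4 3.3] F [-0.9 -0.3 -1. ]
29 [-4, 13, 2] [-1.4, -0.1, 4.7]
30 [0, 13, 4] [-1.2, 0.8, 5.4]
31 [2, 13, 4] [-1.2, 0.8, 5.0]
32 [5, 14, 4] [-1.2, 0.9, 5.6]
33 [5, 11, 4] [-1.0, 0.8, 4.9]
34 [8, 11, 5] [-1.0, 1.0, 5.9]
35 [7, 7, 4] [-0.7, 0.8, 4.9]
36 [8, 6, 4] [-0.5, 0.8, 5.2]
37 [9, 4, 4] [-0.4, 0.9, 5.5]
38 [9, 2, 4] [-0.2, 0.9, 5.7]
```

```bash
python3 -m handwheel '[{"x":-4,"y":13,"z":2,"rx":-1.4,"ry":-0.1,"rz":4.7,"grip":0},{"x":0,"y":13,"z":4,"rx":-1.2,"ry":0.8,"rz":5.4,"grip":0},{"x":2,"y":13,"z":4,"rx":-1.2,"ry":0.8,"rz":5,"grip":0},{"x":5,"y":14,"z":4,"rx":-1.2,"ry":0.9,"rz":5.6,"grip":0},{"x":5,"y":11,"z":4,"rx":-1,"ry":0.8,"rz":4.9,"grip":0},{"x":8,"y":11,"z":5,"rx":-1,"ry":1,"rz":5.9,"grip":0},{"x":7,"y":7,"z":4,"rx":-0.7,"ry":0.8,"rz":4.9,"grip":0},{"x":8,"y":6,"z":4,"rx":-0.5,"ry":0.8,"rz":5.2,"grip":0}]'; python3 nxt.py 36 12
```

```text
clock: 11.03
tcp_pos: [487.4, 104.0, 90.9]
ee_rot: [-2.402, 0.465, -1.847]
wrist_force: [-0.4, -0.8, 0.3]
finger_gap: 42.8
N 48 measured q [-0.11  0.04 -0.8  -1.98 -0.24  1.54] path q [-0.09  0.04 -0.79 -1.97 -0.23  1.55] pos err [ 2.8  0.5 -0.5] F [-0.4 -0.8  0.3]
37 [10, 5, 2] [-0.6, 0.7, 3.7]
38 [9, 2, 4] [-0.2, 0.9, 5.7]
39 [8, 0, 4] [0.0, 0.7, 5.1]
40 [8, -2, 4] [0.2, 0.7, 5.3]
41 [8, -4, 4] [0.4, 0.7, 5.5]
42 [7, -6, 4] [0.6, 0.6, 5.7]
43 [5, -6, 3] [0.6, 0.5, 4.8]
44 [6, -9, 4] [0.9, 0.5, 5.9]
45 [4, -9, 4] [0.9, 0.3, 5.1]
46 [3, -11, 4] [1.0, 0.2, 5.1]
47 [2, -15, 4] [1.4, 0.2, 6.3]
48 [1, -11, 3] [1.0, 0.0, 4.2]
```

```bash
python3 -m handwheel '[{"x":10,"y":5,"z":2,"rx":-0.6,"ry":0.7,"rz":3.7,"grip":0},{"x":9,"y":2,"z":4,"rx":-0.2,"ry":0.9,"rz":5.7,"grip":0},{"x":8,"y":0,"z":4,"rx":0,"ry":0.7,"rz":5.1,"grip":0},{"x":8,"y":-2,"z":4,"rx":0.2,"ry":0.7,"rz":5.3,"grip":0},{"x":8,"y":-4,"z":4,"rx":0.4,"ry":0.7,"rz":5.5,"grip":0},{"x":7,"y":-6,"z":4,"rx":0.6,"ry":0.6,"rz":5.7,"grip":0}]'; python3 nxt.py 42 10; python3 d.py
```

```text
clock: 11.53
tcp_pos: [487.3, 60.8, 48.6]
ee_rot: [-2.744, 0.704, -2.47]
wrist_force: [0.1, 0.2, 0.6]
finger_gap: 42.8
N 48 measured q [-0.34  0.17 -0.87 -2.16 -0.37  1.37] path q [-0.34  0.18 -0.89 -2.21 -0.39  1.44] pos err [ 1.4 -4.5 -1.5] F [0.1 0.2 0.6]
43 [3, -2, 2] [0.4, 0.2, 3.8]
44 [6, -9, 4] [0.9, 0.5, 5.9]
45 [4, -9, 4] [0.9, 0.3, 5.1]
46 [3, -11, 4] [1.0, 0.2, 5.1]
47 [2, -15, 4] [1.4, 0.2, 6.3]
48 [1, -11, 3] [1.0, 0.0, 4.2]
tcp [487.3  60.8  48.6] heading 5.6 down 44.7 y-tilt -17.2 t 11.5333 q [-0.34  0.17 -0.87 -2.16 -0.37  1.37] F [0.1 0.2 0.6]
per world mm: fwd10 -> [-6.4  -2.92  7.11] up10 [-6.47 -2.95 -7.03]
```

```bash
python3 -m handwheel '[{"x":3,"y":-2,"z":2,"rx":0.4,"ry":0.2,"rz":3.8,"grip":0},{"x":6,"y":-9,"z":4,"rx":0.9,"ry":0.5,"rz":5.9,"grip":0},{"x":4,"y":-9,"z":4,"rx":0.9,"ry":0.3,"rz":5.1,"grip":0},{"x":3,"y":-11,"z":4,"rx":1,"ry":0.2,"rz":5.1,"grip":0},{"x":2,"y":-15,"z":4,"rx":1.4,"ry":0.2,"rz":6.3,"grip":0},{"x":1,"y":-11,"z":3,"rx":1,"ry":0,"rz":4.2,"grip":0},{"x":0,"y":0,"z":0,"rx":0,"ry":0,"rz":0,"grip":0}]'; python3 nxt.py 48 1; python3 d.py 510 -4 15
python3 - <<'E'
from plant import manip;import cv2
a=manip.snapshot("side")[150:350,220:440,::-1]
cv2.imwrite("pics/s3.png",cv2.resize(a,None,fx=2.7,fy=2.7,interpolation=cv2.INTER_CUBIC))
E
```

```text
clock: 12.12
tcp_pos: [502.5, -6.7, 27.6]
ee_rot: [3.123, 0.784, 3.055]
wrist_force: [0.3, -0.2, -0.0]
finger_gap: 42.8
N 48 measured q [-0.58  0.3  -0.95 -2.37 -0.53  1.24] path q [-0.57  0.31 -0.98 -2.41 -0.55  1.3 ] pos err [ 2.5 -6.7 -2.4] F [ 0.3 -0.2 -0. ]
tcp [502.5  -6.7  27.6] heading -3.4 down 45.1 y-tilt 0.8 t 12.1167 q [-0.58  0.3  -0.95 -2.37 -0.53  1.24] F [ 0.3 -0.2 -0. ]
per world mm: fwd10 -> [-7.08  0.13  7.06] up10 [-7.06  0.13 -7.08]
to target, tool axes [ 3.8  3.1 14. ]
```

View pics/s3.png

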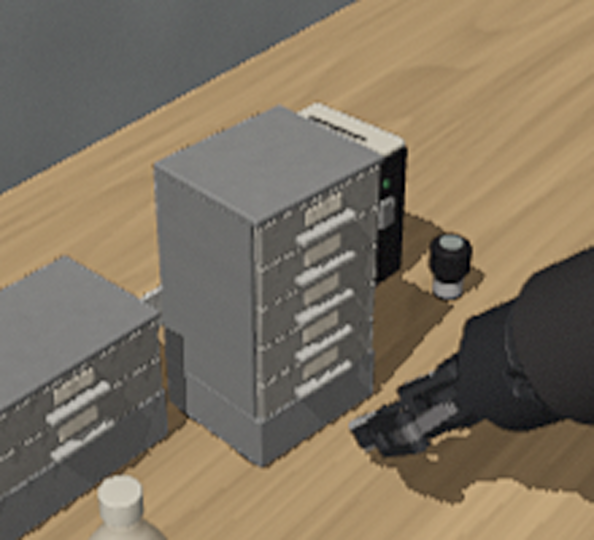

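Clear view: the drawer is shut. The hand is low in front of the plinth (crop (410,430)) and tilted 45°, with the eyepiece untouched. I'll centre it on the push line at (515, 8, 15), then push along the row's +x, heading −3°.

```bash
python3 -m handwheel '[{"x":2,"y":8,"z":6,"rx":0,"ry":0,"rz":0,"grip":0},{"x":2,"y":7,"z":6,"rx":0,"ry":0,"rz":0,"grip":0},{"x":0,"y":0,"z":3,"rx":0,"ry":0,"rz":0,"grip":0},{"x":0,"y":0,"z":0,"rx":0,"ry":0,"rz":0,"grip":0}]'; python3 d.py 525 7 15
```

```text
clock: 12.5
tcp_pos: [513.1, 8.5, 15.5]
ee_rot: [3.138, 0.788, 3.079]
wrist_force: [0.0, -0.9, 0.2]
finger_gap: 42.8
tcp [513.1   8.5  15.5] heading -3.3 down 44.9 y-tilt 0.1 t 12.5 q [-0.58  0.39 -1.02 -2.52 -0.65  1.44] F [ 0.  -0.9  0.2]
per world mm: fwd10 -> [-7.05  0.02  7.09] up10 [-7.09  0.02 -7.05]
to target, tool axes [-8.1 -0.8  8.9]
```

```bash
python3 -m handwheel '[{"x":-2.8,"y":0,"z":2.8,"rx":0,"ry":0,"rz":0,"grip":0},{"x":-2.8,"y":0,"z":2.8,"rx":0,"ry":0,"rz":0,"grip":0},{"x":-2.8,"y":0,"z":2.8,"rx":0,"ry":0,"rz":0,"grip":0},{"x":-2.8,"y":0,"z":2.8,"rx":0,"ry":0,"rz":0,"grip":0},{"x":-2.8,"y":0,"z":2.8,"rx":0,"ry":0,"rz":0,"grip":0}]'
python3 -m handwheel '[{"x":-2.8,"y":0,"z":2.8,"rx":0,"ry":0,"rz":0,"grip":0},{"x":-2.8,"y":0,"z":2.8,"rx":0,"ry":0,"rz":0,"grip":0},{"x":-2.8,"y":0,"z":2.8,"rx":0,"ry":0,"rz":0,"grip":0},{"x":-2.8,"y":0,"z":2.8,"rx":0,"ry":0,"rz":0,"grip":0}]'
python3 d.py 560 5 15
```

```text
clock: 12.92
tcp_pos: [534.6, 8.0, 17.1]
ee_rot: [3.141, 0.789, 3.086]
wrist_force: [0.1, -0.8, -0.0]
finger_gap: 42.7
clock: 13.25
tcp_pos: [541.5, 10.6, 13.5]
ee_rot: [3.14, 0.773, 3.087]
wrist_force: [-17.3, -5.0, 10.4]
finger_gap: 42.9
tcp [541.5  10.6  13.5] heading -3.0 down 45.7 y-tilt 0.1 t 13.25 q [-0.5   0.38 -0.93 -2.52 -0.55  1.35] F [-17.3  -5.   10.4]
per world mm: fwd10 -> [-7.16  0.01  6.98] up10 [-6.98  0.01 -7.16]
to target, tool axes [-14.5  -4.6  12. ]
```

```bash
python3 -m handwheel '[{"x":-3.5,"y":-0.5,"z":2.5,"rx":0,"ry":0,"rz":0,"grip":0},{"x":-3.5,"y":-0.5,"z":2.5,"rx":0,"ry":0,"rz":0,"grip":0},{"x":-3.5,"y":-0.5,"z":2.5,"rx":0,"ry":0,"rz":0,"grip":0},{"x":-3.5,"y":-0.5,"z":2.5,"rx":0,"ry":0,"rz":0,"grip":0}]'
python3 d.py 560 6 15
python3 -m handwheel '[{"x":-3.5,"y":-0.5,"z":2.5,"rx":0,"ry":0,"rz":0,"grip":0},{"x":-3.5,"y":-0.5,"z":2.5,"rx":0,"ry":0,"rz":0,"grip":0},{"x":-3.5,"y":-0.5,"z":2.5,"rx":0,"ry":0,"rz":0,"grip":0},{"x":-3.5,"y":-0.5,"z":2.5,"rx":0,"ry":0,"rz":0,"grip":0}]'
python3 d.py 580 5 15
```

```text
clock: 13.58
tcp_pos: [543.0, 12.7, 9.4]
ee_rot: [3.137, 0.745, 3.088]
wrist_force: [-18.6, -5.6, 12.6]
finger_gap: 42.9
tcp [543.   12.7   9.4] heading -2.7 down 47.3 y-tilt 0.2 t 13.5833 q [-0.47  0.37 -0.89 -2.49 -0.47  1.28] F [-18.6  -5.6  12.6]
per world mm: fwd10 -> [-7.35  0.04  6.78] up10 [-6.78  0.04 -7.35]
to target, tool axes [-16.6  -5.8   7.6]
clock: 13.92
tcp_pos: [543.0, 14.2, 4.4]
ee_rot: [3.136, 0.717, 3.09]
wrist_force: [-16.0, -1.7, 6.6]
finger_gap: 42.6
tcp [543.   14.2   4.4] heading -2.5 down 48.9 y-tilt 0.2 t 13.9167 q [-0.43  0.36 -0.85 -2.45 -0.4   1.21] F [-16.   -1.7   6.6]
per world mm: fwd10 -> [-7.54  0.04  6.57] up10 [-6.57  0.04 -7.54]
to target, tool axes [-35.2  -7.4  16.5]
```

The arm is compliant. 4 mm steps only build about 17 N, so the tips creep down the plinth instead of the cabinet moving. I'll back off, reset the height and use larger forward steps with an upward bias.

```bash
python3 -m handwheel '[{"x":6,"y":-2,"z":-5,"rx":0,"ry":0.9,"rz":0,"grip":0},{"x":-6,"y":-4,"z":-7,"rx":0,"ry":1.5,"rz":0,"grip":0},{"x":-4,"y":-2,"z":-5,"rx":0,"ry":1.2,"rz":0,"grip":0},{"x":0,"y":0,"z":0,"rx":0,"ry":0,"rz":0,"grip":0}]'; python3 d.py 536 8 18
```

```text
clock: 14.25
tcp_pos: [532.3, 25.1, 6.7]
ee_rot: [3.102, 0.684, 3.085]
wrist_force: [0.2, 0.8, -0.2]
finger_gap: 42.6
tcp [532.3  25.1   6.7] heading 0.3 down 50.7 y-tilt 1.7 t 14.25 q [-0.27  0.29 -0.73 -2.13 -0.21  0.74] F [ 0.2  0.8 -0.2]
per world mm: fwd10 -> [-7.73  0.37  6.33] up10 [-6.32  0.3  -7.74]
to target, tool axes [-10.7 -16.6  -6.5]
```

```bash
python3 -m handwheel '[{"x":-3,"y":-5,"z":-3,"rx":0,"ry":-2,"rz":0,"grip":0},{"x":-4,"y":-6,"z":-4,"rx":0,"ry":-2,"rz":0,"grip":0},{"x":-4,"y":-6,"z":0,"rx":0,"ry":-2,"rz":0,"grip":0},{"x":0,"y":0,"z":0,"rx":0,"ry":0,"rz":0,"grip":0}]'; python3 d.py 530 8 18
```

```text
clock: 14.58
tcp_pos: [541.5, 11.7, 23.4]
ee_rot: [3.102, 0.796, 3.091]
wrist_force: [-0.6, -0.1, -1.0]
finger_gap: 43.0
tcp [541.5  11.7  23.4] heading 0.3 down 44.4 y-tilt 1.6 t 14.5833 q [-0.49  0.34 -0.87 -2.37 -0.51  1.19] F [-0.6 -0.1 -1. ]
per world mm: fwd10 -> [-6.99  0.27  7.15] up10 [-7.14  0.27 -6.99]
to target, tool axes [11.8 -4.1 -4.5]
```

```bash
python3 -m handwheel '[{"x":4,"y":-2,"z":0,"rx":1,"ry":-1,"rz":1,"grip":0},{"x":4,"y":-2,"z":0,"rx":1,"ry":-1,"rz":1,"grip":0},{"x":0,"y":0,"z":0,"rx":0,"ry":0,"rz":0,"grip":0}]'; python3 d.py 541 7 17
```

```text
clock: 14.83
tcp_pos: [537.3, 6.4, 18.3]
ee_rot: [3.099, 0.831, 3.034]
wrist_force: [-1.6, 0.8, -2.0]
finger_gap: 42.6
tcp [537.3   6.4  18.3] heading -2.9 down 42.3 y-tilt 1.7 t 14.8333 q [-0.57  0.44 -1.   -2.55 -0.72  1.43] F [-1.6  0.8 -2. ]
per world mm: fwd10 -> [-6.73  0.26  7.39] up10 [-7.39  0.29 -6.74]
to target, tool axes [-1.5  0.9  3.6]
```

```bash
python3 -m handwheel '[{"x":-7,"y":-0.5,"z":5.5,"rx":0,"ry":-0.3,"rz":0,"grip":0},{"x":-8,"y":-0.7,"z":5,"rx":0,"ry":-0.4,"rz":0,"grip":0},{"x":-8,"y":-0.7,"z":5,"rx":0,"ry":-0.4,"rz":0,"grip":0}]'; python3 d.py
python3 -m handwheel '[{"x":-8,"y":-0.7,"z":5,"rx":0,"ry":-0.4,"rz":0,"grip":0},{"x":-8,"y":-0.7,"z":5,"rx":0,"ry":-0.4,"rz":0,"grip":0}]'; python3 d.py
```

```text
clock: 15.08
tcp_pos: [557.5, 5.6, 18.9]
ee_rot: [3.087, 0.828, 3.026]
wrist_force: [-9.2, 0.1, -4.5]
finger_gap: 42.7
tcp [557.5   5.6  18.9] heading -2.4 down 42.5 y-tilt 2.1 t 15.0833 q [-0.53  0.42 -0.94 -2.54 -0.65  1.36] F [-9.2  0.1 -4.5]
per world mm: fwd10 -> [-6.75  0.34  7.37] up10 [-7.36  0.37 -6.75]
clock: 15.25
tcp_pos: [570.9, 5.8, 20.1]
ee_rot: [3.084, 0.826, 3.027]
wrist_force: [-8.7, -0.7, -4.0]
finger_gap: 42.6
tcp [570.9   5.8  20.1] heading -2.1 down 42.6 y-tilt 2.2 t 15.25 q [-0.5   0.41 -0.9  -2.52 -0.61  1.32] F [-8.7 -0.7 -4. ]
per world mm: fwd10 -> [-6.76  0.36  7.36] up10 [-7.35  0.39 -6.77]
```

It slides: about 9 N, 80 mm/s. I'll carry on a bit slower, with less upward bias.

```bash
python3 -m handwheel '[{"x":-5,"y":-0.5,"z":6,"rx":0,"ry":-0.4,"rz":0,"grip":0},{"x":-5,"y":-0.5,"z":6,"rx":0,"ry":-0.4,"rz":0,"grip":0},{"x":-5,"y":-0.5,"z":6,"rx":0,"ry":-0.4,"rz":0,"grip":0}]'; python3 d.py
python3 - <<'E'
from plant import manip;import cv2
a=manip.snapshot("scene")[180:360,235:435,::-1]
cv2.imwrite("pics/s4.png",cv2.resize(a,None,fx=3,fy=3,interpolation=cv2.INTER_CUBIC))
E
```

```text
clock: 15.5
tcp_pos: [589.1, 7.9, 17.3]
ee_rot: [3.083, 0.832, 3.034]
wrist_force: [-18.6, -2.4, 12.3]
finger_gap: 42.4
tcp [589.1   7.9  17.3] heading -1.6 down 42.2 y-tilt 2.3 t 15.5 q [-0.48  0.44 -0.87 -2.54 -0.6   1.31] F [-18.6  -2.4  12.3]
per world mm: fwd10 -> [-6.71  0.36  7.4 ] up10 [-7.39  0.4  -6.72]
```

View pics/s4.png

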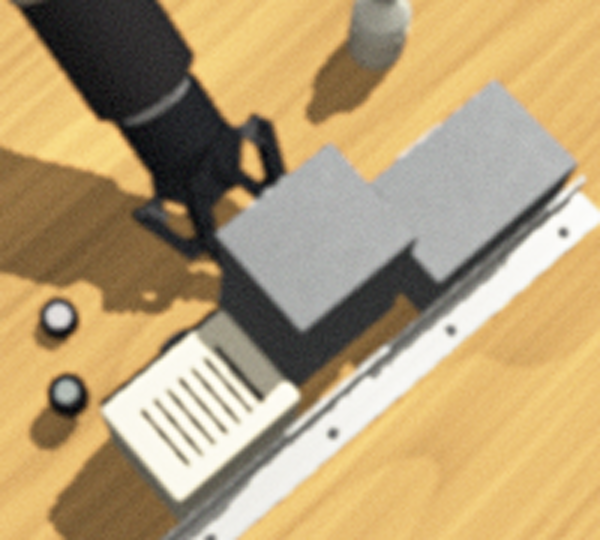

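The cabinet (top corners at crop (330,145), (217,235), (303,333), (416,243)) has moved into the gap's mouth. Bottle, mount and eyepiece are unmoved. Measuring its pose:

```bash
python3 - <<'E'
from fit import *
L=[(-47.5,55,200),(-47.5,-55,200),(47.5,-55,200),(47.5,55,200)]
def rel(c):
    d=c[:2]-np.array([714.1,-1.]);a=np.radians(-2.74);print("in row",(np.cos(a)*d[0]+np.sin(a)*d[1]).round(1),(-np.sin(a)*d[0]+np.cos(a)*d[1]).round(1),"yaw",(np.degrees(c[2])+2.74).round(1))
rel(fit([("scene",l,c) for l,c in zip(L,[(282,165),(170,240),(242,347),(361,260)])],[590,0,-.1],"start"))
rel(fit([("scene",l,(c[0],c[1]+60)) for l,c in zip(L,[(330,145),(217,235),(303,333),(416,243)])],[630,0,-.05],"now"))
E
```

```text
start [594.1   1.4] [-7.92] 
 [[1.0, -1.4], [-2.5, 1.5], [-0.5, -0.0], [1.0, -0.1]]
in row -120.0 -3.3 yaw -5.2
now [645.4   4.6] [-4.56] 
 [[0.6, -0.3], [-0.8, 0.3], [-0.7, 0.9], [0.9, -1.0]]
in row -68.9 2.3 yaw -1.8
```

```bash
python3 -m handwheel '[{"x":-6.5,"y":-1.2,"z":5,"rx":0.3,"ry":-0.4,"rz":0.3,"grip":0},{"x":-6.5,"y":-1.2,"z":5,"rx":0.3,"ry":-0.4,"rz":0.3,"grip":0}]'; python3 d.py
python3 -m handwheel '[{"x":-6,"y":-1.2,"z":4.5,"rx":0.3,"ry":-0.4,"rz":0.3,"grip":0}]'; python3 d.py
```

```text
clock: 15.72
tcp_pos: [601.0, 8.3, 17.6]
ee_rot: [3.08, 0.833, 3.022]
wrist_force: [-7.7, 0.2, -3.0]
finger_gap: 42.9
tcp [601.    8.3  17.6] heading -2.0 down 42.2 y-tilt 2.4 t 15.7167 q [-0.46  0.44 -0.85 -2.56 -0.59  1.31] F [-7.7  0.2 -3. ]
per world mm: fwd10 -> [-6.7   0.38  7.41] up10 [-7.4   0.42 -6.71]
clock: 15.8
tcp_pos: [605.8, 8.6, 17.4]
ee_rot: [3.078, 0.832, 3.016]
wrist_force: [-9.5, -0.2, -3.7]
finger_gap: 42.9
tcp [605.8   8.6  17.4] heading -2.3 down 42.2 y-tilt 2.4 t 15.8 q [-0.45  0.44 -0.85 -2.57 -0.58  1.31] F [-9.5 -0.2 -3.7]
per world mm: fwd10 -> [-6.71  0.39  7.41] up10 [-7.39  0.43 -6.72]
```

```bash
for i in 1; do python3 -m handwheel '[{"x":-5.5,"y":-1,"z":4.5,"rx":0,"ry":-0.4,"rz":0,"grip":0}]'; python3 -m handwheel '[{"x":-5.5,"y":-1,"z":4.5,"rx":0,"ry":-0.4,"rz":0,"grip":0}]'; done; python3 -m handwheel '[{"x":-5.5,"y":-1,"z":4.5,"rx":0,"ry":-0.4,"rz":0,"grip":0}]'
```

```text
clock: 15.88
tcp_pos: [610.4, 9.1, 17.2]
ee_rot: [3.077, 0.832, 3.018]
wrist_force: [-16.1, -1.6, 6.3]
finger_gap: 42.5
clock: 15.97
tcp_pos: [612.1, 10.1, 15.9]
ee_rot: [3.076, 0.828, 3.02]
wrist_force: [-50.8, -15.4, 32.8]
finger_gap: 42.5
clock: 16.05
tcp_pos: [612.1, 11.5, 13.9]
ee_rot: [3.076, 0.822, 3.022]
wrist_force: [-41.3, -8.9, 21.3]
finger_gap: 43.0
```

The force jumped to about 50 N with no further travel, at TCP x = 612 as predicted: the back is on the rail. I'll back off clear and check.

```bash
python3 -m handwheel '[{"x":4,"y":-1,"z":-8,"rx":0,"ry":-0.4,"rz":0,"grip":0},{"x":7,"y":-1,"z":-12,"rx":0,"ry":-0.4,"rz":0,"grip":0},{"x":8,"y":0,"z":-14,"rx":0,"ry":-0.4,"rz":0,"grip":0},{"x":8,"y":0,"z":-14,"rx":0,"ry":-0.4,"rz":0,"grip":0},{"x":8,"y":0,"z":-12,"rx":0,"ry":-0.4,"rz":0,"grip":0},{"x":0,"y":0,"z":0,"rx":0,"ry":0,"rz":0,"grip":0}]'; python3 d.py
python3 - <<'E'
from plant import manip;import cv2,numpy as np
a=manip.snapshot("scene")[180:360,235:435,::-1];b=manip.snapshot("side")[150:330,220:420,::-1]
cv2.imwrite("pics/s5.png",cv2.resize(np.vstack([a]),None,fx=3,fy=3,interpolation=cv2.INTER_CUBIC))
cv2.imwrite("pics/s6.png",cv2.resize(b,None,fx=3,fy=3,interpolation=cv2.INTER_CUBIC))
E
```

```text
clock: 16.55
tcp_pos: [547.5, 17.6, 33.4]
ee_rot: [3.073, 0.86, 3.03]
wrist_force: [-1.3, -0.4, -0.3]
finger_gap: 42.7
tcp [547.5  17.6  33.4] heading -1.2 down 40.6 y-tilt 2.5 t 16.55 q [-0.54  0.4  -0.97 -2.52 -0.7   1.36] F [-1.3 -0.4 -0.3]
per world mm: fwd10 -> [-6.5   0.38  7.59] up10 [-7.58  0.44 -6.51]
```

View pics/s5.png

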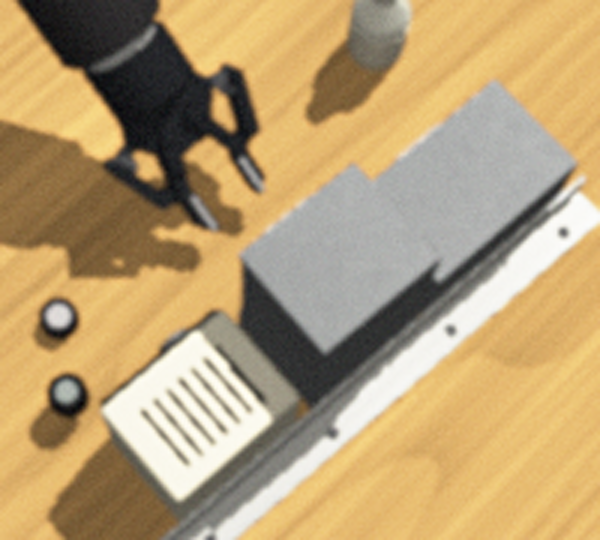

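View pics/s6.png

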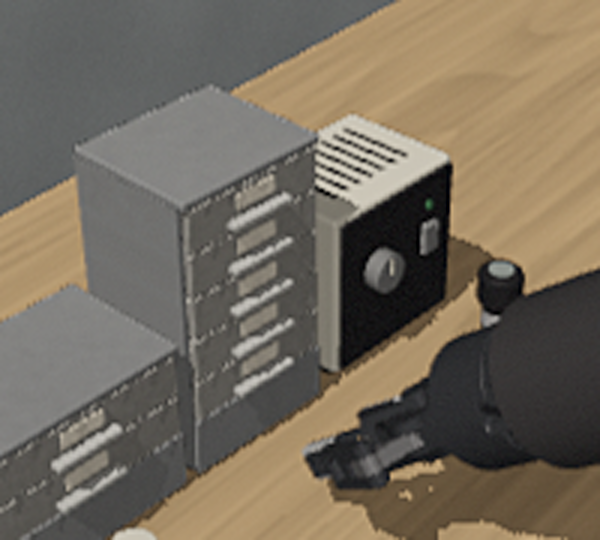

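Drawers look flush, and the cabinet stands in the gap with its front in line with its neighbours (top corners at crop (352,163), (242,258), (325,354), (440,262)). Checking numerically:

```bash
python3 - <<'E'
from fit import *
L=[(-47.5,55,200),(-47.5,-55,200),(47.5,-55,200),(47.5,55,200)]
def rel(c):
    d=c[:2]-np.array([714.1,-1.]);a=np.radians(-2.74);print("in row",(np.cos(a)*d[0]+np.sin(a)*d[1]).round(1),(-np.sin(a)*d[0]+np.cos(a)*d[1]).round(1),"yaw",(np.degrees(c[2])+2.74).round(1))
S=[("scene",l,(c[0],c[1]+60)) for l,c in zip(L,[(352,163),(242,258),(325,354),(440,262)])]
V=[("side",l,((c[0]/3+220-160)*3,(c[1]/3+150-180)*3)) for l,c in zip([(-47.5,55,200),(47.5,55,200),(47.5,-55,200),(-47.5,-55,200),(-47.5,55,4),(-47.5,-55,4)],[(182,207),(76,148),(210,86),(318,137),(197,472),(319,390)])]
rel(fit(S,[665,0,-.05],"scene"));rel(fit(V,[665,0,-.05],"side"));rel(fit(S+V,[665,0,-.05],"both"))
# yaw of row from rail edges (z=35) & PSU/low-unit edges, scene
for n,a,b,z in(("rail",(170,597),(583,240),35),("psu back",(180,563),(299,457),125),("psu side",(180,563),(100,468),125),("low side",(495,140),(577,222),110)):
    v=back("scene",b,z)-back("scene",a,z);print(n,(np.degrees(np.arctan2(v[1],v[0]))).round(1))
# upright: top vs bottom of front-left edge in side image
print("upright check: residuals above")
E
```

```text
scene [667.3   5.4] [-4.04] 
 [[0.4, 0.1], [-1.7, -0.3], [-0.0, 1.0], [0.6, -0.8]]
in row -47.1 4.2 yaw -1.3
side [659.8   8.8] [-4.59] 
 [[-0.2, -0.5], [-1.6, -0.4], [-0.2, -0.9], [0.7, -1.1], [0.3, 1.4], [0.4, 1.5]]
in row -54.7 7.2 yaw -1.9
both [663.9   5.8] [-4.34] 
 [[-0.4, -1.0], [-2.7, -1.7], [-1.2, -0.3], [-0.4, -1.8], [-0.5, -2.1], [-2.0, -1.7], [-0.9, -2.1], [-0.0, -2.5], [-0.0, -0.4], [-0.3, -0.1]]
in row -50.4 4.4 yaw -1.6
rail 86.7
psu back 87.7
psu side 176.4
low side -3.0
upright check: residuals above
```

The checks agree. In the row frame, x is about −47 to −55 (combined −50), y is about +4 and yaw is 1 to 2° off, against a limit of 3.4°. The residuals are consistent with it standing upright, the drawer lips line up and the hand is clear. Handing in.

```bash
python3 -c "
from plant import manip
print(manip.job_done()); s=manip.read_state(); print(s['clock'],s['wrist_force'].round(1))"
```

```text
the job is handed in; nothing more can be done
None
the job is handed in; nothing more can be done
```

The drawer is shut, the cabinet is back in the gap against the rail, and the job is handed in at about 17 s of the 51 s allowed. The hand-in reports no verdict, so success rests on my own checks.

**What I did:** I shut the top drawer with the tool pointing down. I then flipped the wrist, because the tilted pose was at its joint limits in the first arm configuration. Last, I pushed the plinth low with both half-open fingertips until the back met the rail. There the force rose briefly to about 60 N and travel stopped, well under the 120 N wrist limit. I then backed the hand about 65 mm clear.

**Last checks:**

| Check | Measured | Allowed |
|---|---|---|
| Cabinet x in row frame | about −50 mm | −55.5 to −43 mm |
| Cabinet y in row frame | about +4 mm | ±22 mm |
| Squareness to the rail | 1–2° off | 3.4° |
| Top drawer | its lip lines up with the lower ones | shut to within 5 mm |

- **Camera disagreement:** the scene camera put x at −47 mm and the side camera at −55 mm. The side figure is close to the limit. The hard stop at the rail came at the tool position predicted for home, which favours the nearer value.
- **Bottle, mount and eyepiece:** all three stand where they were in the final scene picture.
- **Failed attempt:** the first low push with small steps only slid the fingertips down the plinth, so I backed off and repeated it with larger steps.
- **Not measured:** tilt was judged only from how well the corner fits agreed.

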